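# Pack the sampling kit and the autosampler service kit

## Robot

A 6-joint arm with a two-finger parallel gripper is mounted at the origin on a cart in front of the work surface, level with it; the furniture and walls round the work are solid. World frame = base frame: x ahead of the robot, y to its left, z up, the work surface at z = 0. Lengths are in m, angles in rad, forces in N, time in s.
With the tool pointing down it reaches from about 0.4 to 0.925 m from the base axis. Payload 3.4 kg.
Tool frame: the origin (TCP) lies at the very end of the fingers, on their centre line; the grasp point (between the pads) lies 19 mm behind it; z points along the fingers, x is the direction in which the jaws open and shut, and the axes are right-handed (so a half turn about z gives the same grasp; the last joint's range is limited). The gripper opens to 85 mm and grips with 20 to 120 N. Pads are 22 mm wide; open, the fingers measure 114 mm over their backs; the gripper's body (76 mm by 85 mm) begins 54 mm behind the grasp point. The pads swing forward as they close: fully open they stand 13 mm farther back than shut.
Start: joints at [1.113, 0.307, 1.506, -0, 1.328, -0.073], TCP at [0.216, 0.533, 0.231] pointing down, gripper open.
Joint ranges: [-3.12, 3.12], [-1.05, 2.28], [0.14, 2.33], [-1.42, 4.57], [0.1, 2.73], [-2.68, 2.68]. Speed limits (rad/s): [2.57, 2.57, 3.14, 3.14, 3.14, 3.14].

## Interface

Orientations are given as a rotation vector (axis times angle).
In Python, from rig import robot, cams, workorder gives the robot as it stands.
- The arm moves only by the shell command python3 -m handwheel 'ROWS'. ROWS is JSON, a list of rows, each an object of numbers: "hand": the opening, from 0 (shut) to 1 (fully open); "tx", "ty", "tz": the shift along the world's x, y, z in cm; "roll": the turn about the world's z in degrees. A call has 1 to 12 rows; each row is the pose to reach, as a shift and turn from the pose commanded when the call began; what a row does not reach only later rows make up. A row lasts 1/12 s, in which the tool goes at most 41.7 mm and 7.16 degrees, less where a joint would pass 70% of its speed; a pose out of reach is approached as far as the arm can. A call with a gripper value outside its range is refused whole. The fingers move at their own pace and stop on an object; the grip force is fixed at half the most. Time passes only in rows, so rows that repeat a pose let the fingers close. It gives the time, the measured TCP pose, the force and the opening at its end, in the units of the state.
- robot.state(): the state, without advancing time (a new reading comes with each control period).
- cams.snapshot(name): name is "side" or "top" or "wrist"; returns a dict with "color" (480x640x3 uint8, red, green, blue), "camera_matrix" (3x3 intrinsics, pixels), "R" (3x3) and "t" (3): a world point X has camera coordinates R X + t; the wrist camera has in their place "T_tool_cam" (4x4, takes a point from camera to tool coordinates, whose origin is the TCP and whose axes are the tool frame's). Camera axes: x right, y down, z forward; pixel columns grow to the right and rows downward; lengths in m; the calibration is good to about 2 mm. A picture is of the moment at which its call begins: read the wrist's pose just before it. There is no depth.
- workorder.sign_off(): hands the job in, once; it reports no verdict.
The state is a dict: "time_s": time; "joints": joint angles; "joint_velocities": joint speeds; "joint_torque": joint torques, N m; "ee_pos": TCP position; "eef_rot": TCP orientation; "wrist_force": force on the tool from outside, world axes, zero at the start; "moment": the same for the moment, N m; "width": finger opening in m.
Only numpy, scipy, OpenCV 4.12 (cv2) and the standard library are available. Lean on these libraries where they do the work, as an engineer would, in place of code of your own. Each camera call takes 0.05 s, during which the arm holds its last target.

## Task

Make up the two kits: into the green tray, as the sampling kit, go the brown glass bottle, the blue disc filter and the syringe that lies in front of the trays; into the yellow tray, where the spare probe already lies, go the clear bottle with the blue cap and the white disc filter, to complete the autosampler service kit. Seat every piece fully down in its pocket: bottles upright in the large round wells, filters flat with the stub up in the small round wells, the syringe along the channel. Set the bottles down gently, without dropping or tipping them, and leave the probe, the beaker and the timer where they are.

Things in the scene. Friction and masses are not known exactly. Their poses are not given: they have to be found in the camera images.
- tray_green: Sampling kit tray, empty at the start. 148 x 204 x 18 mm, green rim, low loop at each end, fixed. Origin: centre of underside, z up, y along it. Pockets (x, y of centre; floor z; mm): channel 37 wide, 161 long in y (-43, 0; 12); bottle well 71 across (25, -45; 6); filter well 39 across (25, 50; 13). A bottle in its well leaves a gripper's body little room over the channel.
- tray_yellow: Service kit tray, the probe already in its channel. 148 x 204 x 18 mm, yellow rim, low loop at each end, fixed. Origin: centre of underside, z up, y along it. Pockets (x, y of centre; floor z; mm): channel 37 wide, 161 long in y (-43, 0; 12); bottle well 56 across (25, -45; 6); filter well 39 across (25, 50; 13). A bottle in its well leaves a gripper's body little room over the channel.
- amber_bottle: closed brown glass bottle with a black cap, 62 mm across, 125 mm high, 0.28 kg; treat its body as a straight 62 mm cylinder up to 117 mm, and grip it round there. Stands upright. Origin: centre of its underside, z up.
- clear_bottle: closed clear plastic bottle with a wide blue cap, 47 mm across, 122 mm high, 90 g; its cap (47 mm) begins 94 mm up, the body below is 45 mm. Stands upright. Origin: centre of its underside, z up.
- filter_blue: blue disc syringe filter, 27 mm across, 16 mm high, 12 g: a flat disc with a narrower stub on top; lies flat at the start, stub up. It is to be pinched across the disc's rim, low down. Origin: centre of its underside, z up.
- filter_white: white disc syringe filter, 27 mm across, 16 mm high, 12 g: a flat disc with a narrower stub on top; lies flat at the start, stub up. It is to be pinched across the disc's rim, low down. Origin: centre of its underside, z up.
- syringe: white plastic syringe with black marks, lying in front of the trays, 139 mm long along y, 20 g. Origin: underneath, at mid-length, z up. Barrel 17 mm across, axis 12 mm up, from y = -58 to 22 mm; nozzle to -70; flange at y = 23, 28 wide, 23 high, on which it rests about 3 degrees nose down; plunger to a 24 mm disc at y = 70. Grip across the barrel near y = -15 mm. May lie either way round in the channel.
- probe: white spare sampling probe, 144 mm long along its y, 25 mm thick, 80 g, lying in the yellow tray's channel. Origin: underneath, at the middle of its length. Stays where it is.
- beaker: empty clear beaker, 56 mm across, 70 mm high, among the stock; stays where it stands. Origin: centre of its underside.
- timer: white bench timer with a dark display, 62 x 66 x 19 mm, lying behind the trays; stays where it lies. Origin: centre of its underside.

How it is judged:
By the outcome, as a careful person would: the job done as asked, in the order asked, and still so for the second after the job is handed in, with the robot touching nothing.
It also fails if it takes over 120 s, if anything falls off the work surface, if the arm or the gripper's body presses on something with over 40 N, if the wrist force passes 120 N, or if a joint passes its speed limit or range.

## Working session

There is one attempt and no reset: what is moved stays moved. The work goes in short steps, Python scripts to look and compute and a shell command to move; the robot and the scene stay as the last step left them, time stands still between calls to the robot, and variables do not carry over. Pictures are saved under pics/ and viewed, and the job is handed in when it is done.

```bash
ls; mkdir -p pics; python3 - <<'E'
from rig import robot,cams
import cv2
print(robot.state())
for n in ["side","top","wrist"]:
    s=cams.snapshot(n); cv2.imwrite(f"pics/{n}0.png",s["color"][:,:,::-1])
    print(n,s["camera_matrix"],s.get("R"),s.get("t"),s.get("T_tool_cam"))
E
```

```text
pics
{'time_s': 0.0, 'joints': array([ 1.11248666e+00,  3.07546832e-01,  1.50768013e+00,  2.88455515e-06,
        1.32841118e+00, -7.35030053e-02]), 'joint_velocities': array([ 0.00012058, -0.00076532, -0.00107438,  0.00151591,  0.00072101,
        0.00106685]), 'joint_torque': array([-5.38599379e-04, -4.57554603e+01, -2.51913893e+01, -2.06627133e-04,
        1.29635292e-02, -1.29370366e-05]), 'ee_pos': array([0.21555303, 0.5323053 , 0.2303935 ]), 'eef_rot': array([ 2.6043904 ,  1.75510206, -0.00279044]), 'wrist_force': array([0.33482802, 0.80511178, 0.20785766]), 'moment': array([ 0.05039022, -0.06212528, -0.00106945]), 'width': 0.08519391060864329}
side [[436.18365659   0.         319.66102833]
 [  0.         436.18365659 233.34171883]
 [  0.           0.           1.        ]] [[-0.11444955  0.99342749 -0.00176928]
 [ 0.83506039  0.09523956 -0.54185198]
 [-0.53812215 -0.06349217 -0.84047207]] [ 0.07115383 -0.50136736  1.45927118] None
top [[527.5689591    0.         320.55514789]
 [  0.         527.5689591  237.28063797]
 [  0.           0.           1.        ]] [[-1.55885156e-02 -9.99878484e-01 -1.22443103e-04]
 [-9.74890429e-01  1.52261473e-02 -2.22163941e-01]
 [ 2.22138809e-01 -3.34383745e-03 -9.75009317e-01]] [0.00124969 0.61521956 1.05145184] None
wrist [[340.37163361   0.         321.98665379]
 [  0.         340.37163361 236.64522498]
 [  0.           0.           1.        ]] None None [[ 9.99999784e-01 -1.60783505e-04 -6.36703861e-04 -5.42643893e-04]
 [ 3.19298967e-04  9.66284505e-01  2.57476511e-01 -6.53766281e-02]
 [ 5.73839099e-04 -2.57476659e-01  9.66284348e-01 -1.42421210e-01]
 [ 0.00000000e+00  0.00000000e+00  0.00000000e+00  1.00000000e+00]]
```

View pics/top0.png

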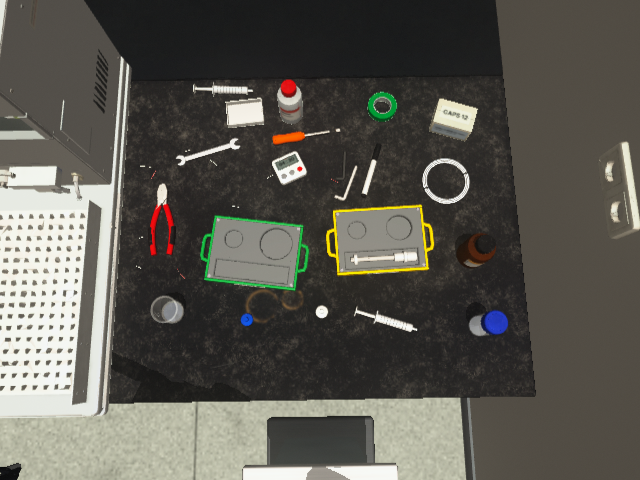

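View pics/side0.png

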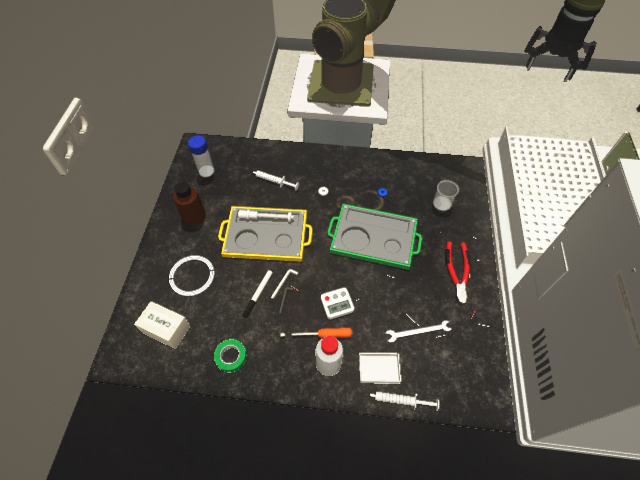

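View pics/wrist0.png

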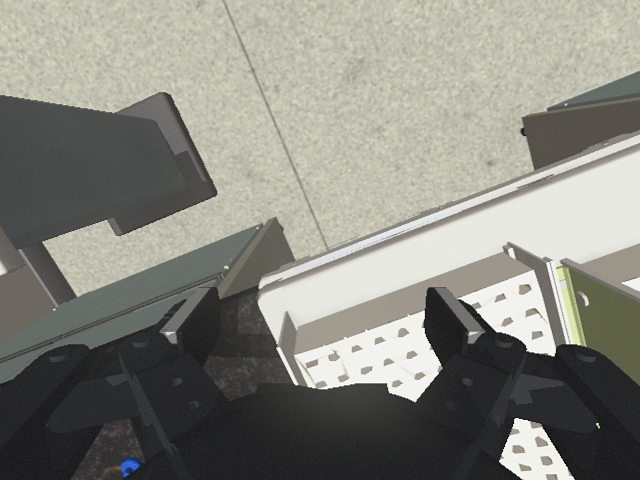

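The top view has x running up and y to the left. Green tray is at about (255,252), yellow at (380,240), syringe at (387,320), blue filter at (247,320), white filter at (322,312), amber bottle at (477,250) and clear bottle at (487,323). The second syringe and the red-cap bottle at the back are distractors. Next I'll measure positions.

```bash
cat > h.py <<'E'
import numpy as np, cv2
from rig import robot,cams
from scipy.spatial.transform import Rotation as Rn
def cam(n):
    st=robot.state(); s=cams.snapshot(n)
    if n=="wrist":
        T=np.eye(4); T[:3,:3]=Rn.from_rotvec(st["eef_rot"]).as_matrix(); T[:3,3]=st["ee_pos"]
        T=T@s["T_tool_cam"]; R=T[:3,:3].T; t=-R@T[:3,3]
    else: R=s["R"];t=s["t"]
    return s["color"],s["camera_matrix"],R,t
def ray(c,uv,z):
    _,K,R,t=c; d=R.T@np.linalg.inv(K)@np.array([uv[0],uv[1],1.]); o=-R.T@t
    return (o+d*(z-o[2])/d[2])
def proj(c,X):
    _,K,R,t=c; p=K@(R@np.asarray(X,float)+t); return p[:2]/p[2]
def blobs(c,mask,z,amin=15,roi=None):
    m=mask.astype(np.uint8)*255
    if roi: 
        k=np.zeros_like(m); x0,y0,x1,y1=roi; k[y0:y1,x0:x1]=1; m=m*k
    cs,_=cv2.findContours(m,cv2.RETR_EXTERNAL,cv2.CHAIN_APPROX_NONE)
    out=[]
    for q in sorted(cs,key=cv2.contourArea,reverse=True):
        if cv2.contourArea(q)<amin: continue
        r=cv2.minAreaRect(q); out.append((r,ray(c,r[0],z),cv2.contourArea(q),q))
    return out
E
python3 - <<'E'
from h import *
np.set_printoptions(precision=4,suppress=True)
for n in ["top","side"]:
    c=cam(n); hsv=cv2.cvtColor(c[0],cv2.COLOR_RGB2HSV); H,S,V=[hsv[...,i].astype(int) for i in range(3)]
    print(n,"cam",-c[2].T@c[3])
    for nm,m,z in [("green",(abs(H-68)<15)&(S>120)&(V>80),.018),("yellow",(abs(H-27)<6)&(S>150)&(V>120),.018),("blue",(abs(H-115)<12)&(S>150)&(V>80),.012),("white",(S<40)&(V>170),.01)]:
        print(nm)
        for r,p,a,q in blobs(c,m,z,60 if nm!="blue" else 20)[:14]: print("  ",np.round(r[0],1),np.round(r[1],1),round(r[2],1),p[:2],a)
    if n=="top":
        np.save("pics/x.npy",c[0])
        big=cv2.resize(c[0][190:350,130:530],None,fx=2,fy=2,interpolation=cv2.INTER_CUBIC); cv2.imwrite("pics/topz.png",big[:,:,::-1])
E
```

```text
top cam [ 0.3662 -0.0046  1.1619]
green
   [254.2 252.2] [107.7  66.6] 6.6 [0.5954 0.1386] 6323.5
   [382.  104.5] [28. 27.] 0.0 [ 0.9458 -0.1585] 577.0
yellow
   [379.5 239.7] [ 66.2 107.2] 86.4 [ 0.6194 -0.1393] 6254.0
blue
   [495.5 322. ] [24. 23.] 90.0 [ 0.435  -0.3828] 428.5
   [246. 319.] [12. 12.] 90.0 [0.4498 0.1552] 111.5
white
   [ 97.5 268. ] [195. 422.] 0.0 [0.5667 0.4854] 38334.0
   [330.5 438.5] [ 81. 269.] 90.0 [ 0.2032 -0.0224] 14674.0
   [455.2 114.9] [39.5 23.8] 15.3 [ 0.9203 -0.3315] 750.0
   [288.8 167.1] [25.9 28.2] 63.4 [0.796  0.0622] 672.5
   [244.  111.3] [23.5 36.7] 83.7 [0.9375 0.1679] 671.5
   [630.6 184.8] [86.   6.6] 81.6 [ 0.7409 -0.7207] 478.0
   [383.5 257.9] [10.  65.3] 87.6 [ 0.5796 -0.1476] 309.0
   [ 21.5 134.5] [ 7. 43.] 90.0 [0.8866 0.6883] 273.5
   [385.4 320.4] [63.9 11.3] 21.5 [ 0.4422 -0.1459] 265.0
   [207.3 151.4] [10.7 63.9] 73.7 [0.8376 0.2515] 241.5
   [449.6 191.6] [22.5 45.5] 69.0 [ 0.731 -0.305] 211.5
   [223.5  89.1] [57.1  6.4] 1.7 [0.9957 0.218 ] 196.5
   [441.  169.5] [20.9 45.3] 69.3 [ 0.7846 -0.2888] 194.0
   [288.9  96.2] [16
[... 467 characters left out ...]
.104  -0.1215] 3689.0
   [379.5 368. ] [30. 41.] 90.0 [0.9346 0.1655] 1083.5
   [159.  320.4] [42.  28.2] 25.8 [ 0.8839 -0.3393] 1000.0
   [336.9 302.2] [25.3 28.4] 72.5 [0.7928 0.0603] 647.5
   [629.5 187.5] [19. 59.] 0.0 [0.3606 0.8309] 541.5
   [403.2 398.2] [66.9 13. ] 10.6 [0.9912 0.2169] 358.5
   [418.2 331. ] [11.5 63.8] 80.5 [0.8418 0.2486] 270.0
   [ 60.6 123.3] [ 5.  60.7] 32.5 [ 0.2964 -0.8414] 231.5
   [266.  214.3] [56.1  8.2] 3.9 [ 0.5636 -0.15  ] 220.0
   [328.4 351. ] [27.  22.1] 6.7 [0.9103 0.0525] 214.5
   [192.7 284.7] [19.8 45.3] 78.1 [ 0.7872 -0.2872] 198.0
   [189.2 264.8] [17.3 44.3] 78.7 [ 0.7351 -0.3107] 174.5
   [261.5 285.3] [ 4.9 34.3] 30.3 [ 0.7699 -0.1231] 133.5
```

View pics/topz.png

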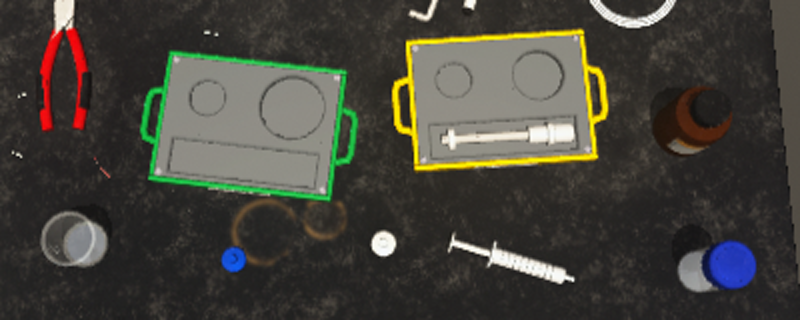

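```bash
python3 - <<'E'
from h import *
np.set_printoptions(precision=4,suppress=True)
c=cam("top")
f=lambda u,v:(130+(u-.5)/2,190+(v-.5)/2)
for nm,cs in dict(green=[(171,53),(346,71),(329,198),(150,179)],yellow=[(408,41),(582,31),(597,157),(415,169)]).items():
    P=np.array([ray(c,f(*q),.018)[:2] for q in cs]); ctr=P.mean(0)
    d=(P[0]-P[1]+P[3]-P[2])/2; e=(P[0]-P[3]+P[1]-P[2])/2
    print(nm,P.tolist(),ctr,"len",np.linalg.norm(d),np.linalg.norm(e),"yaw of y axis from world y",np.degrees(np.arctan2(-d[0],d[1])), "xaxis",np.degrees(np.arctan2(e[1],e[0])))
    a=np.arctan2(-d[0],d[1]); R=np.array([[np.cos(a),-np.sin(a)],[np.sin(a),np.cos(a)]])
    for k,p in dict(ch=(-.043,0),bot=(.025,-.045),fil=(.025,.05)).items(): print(k,ctr+R@p)
A=ray(c,(356.,311.5),.012);B=ray(c,(417,330),.011);print("syr",A,B,np.linalg.norm(A-B),(A+B)/2,"yaw",np.degrees(np.arctan2(-(A-B)[0],(A-B)[1])))
for n in ["top","side"]:
    c=cam(n)
    hsv=cv2.cvtColor(c[0],cv2.COLOR_RGB2HSV); H,S,V=[hsv[...,i].astype(int) for i in range(3)]
    b=blobs(c,(abs(H-115)<12)&(S>150)&(V>80),.12,20)
    print(n,"bluecap@.12",b[0][1],"bluefilter@.008",ray(c,b[1][0][0],.008))
    w=blobs(c,(S<60)&(V>150),.008,20,(310,300,335,325) if n=="top" else (315,184,332,198)); print("white",[(x[0][:2],x[1]) for x in w])
    s=c[0][210:290,440:510] if n=="top" else c[0][165:240,160:220]
    cv2.imwrite(f"pics/amb_{n}.png",cv2.resize(s,None,fx=8,fy=8,interpolation=cv2.INTER_CUBIC)[:,:,::-1])
E
```

```text
green [[0.6789210331391566, 0.2270149273655533], [0.6550305424668543, 0.0308411883464303], [0.5129020700263434, 0.0504822016568918], [0.5367725193842154, 0.2458518051797198]] [0.5959 0.1385] len 0.19722277789437093 0.14343461313937445 yaw of y axis from world y -6.954651956422494 xaxis -7.708339573809964
ch [0.5532 0.1438]
bot [0.6153 0.0909]
fil [0.6268 0.1852]
yellow [[0.6887367236663353, -0.03918201488514507], [0.697369394645949, -0.23557898965811128], [0.5534495299539882, -0.24372740196291773], [0.5432779581199142, -0.04376804562035895]] [ 0.6207 -0.1406] len 0.19840107154647363 0.14482934585071294 yaw of y axis from world y 2.7162338771718284 xaxis 2.5197416968117397
ch [ 0.5778 -0.1426]
bot [ 0.6478 -0.1843]
fil [ 0.6433 -0.0894]
syr [ 0.4621 -0.0827  0.012 ] [ 0.4206 -0.2128  0.011 ] 0.13652768244619554 [ 0.4414 -0.1478  0.0115] yaw -17.695667971614675
top bluecap@.12 [ 0.4285 -0.3473  0.12  ] bluefilter@.008 [0.45   0.1547 0.008 ]
white [(((321.5, 311.5), (11.0, 11.0)), array([ 0.4636, -0.008 ,  0.008 ]))]
side bluecap@.12 [ 0.4386 -0.3461  0.12  ] bluefilter@.008 [0.452 0.153 0.008]
white [(((322.5, 190.5), (7.0, 9.0)), array([ 0.4653, -0.0101,  0.008 ]))]
```

View pics/amb_top.png

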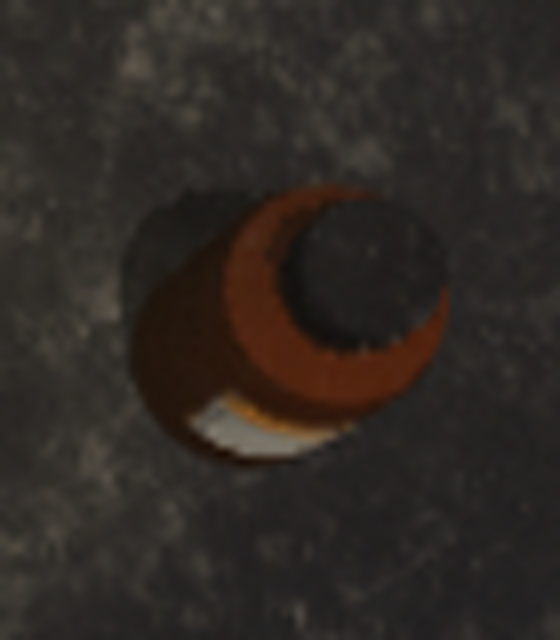

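View pics/amb_side.png

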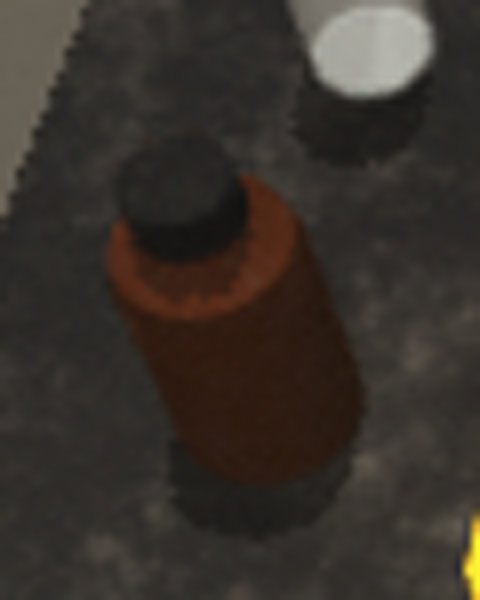

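```bash
python3 -m handwheel '[{"tx":10,"ty":-10,"tz":0,"roll":-20,"hand":1},{"tx":20,"ty":-25,"roll":-40},{"tx":24,"ty":-38,"roll":-60},{"tx":24,"ty":-38,"roll":-60},{"tx":24,"ty":-38,"roll":-60},{"tx":24,"ty":-38,"roll":-60},{"tx":24,"ty":-38,"roll":-60},{"tx":24,"ty":-38,"roll":-60},{"tx":24,"ty":-38,"roll":-60},{"tx":24,"ty":-38,"roll":-60},{"tx":24,"ty":-38,"roll":-60},{"tx":24,"ty":-38,"roll":-60}]'
python3 - <<'E'
from h import *
print(robot.state())
c=cam("wrist");cv2.imwrite("pics/w1.png",c[0][:,:,::-1])
E
```

```text
{'time_s': 0.4, 'joints': array([ 1.11253866e+00,  3.06896623e-01,  1.50654717e+00,  2.26761237e-05,
        1.32839513e+00, -7.35096380e-02]), 'joint_velocities': array([-0.00120193, -0.00479571, -0.00133279, -0.00053682,  0.00064616,
       -0.00022383]), 'joint_torque': array([ 1.52701698e-03, -4.56961477e+01, -2.51920420e+01,  2.80368986e-04,
        4.99990565e-03, -3.36294022e-05]), 'ee_pos': array([0.2158    , 0.53288942, 0.23119384]), 'eef_rot': array([ 2.60509863e+00,  1.75568142e+00, -3.52965859e-04]), 'wrist_force': array([0.30332718, 0.77496274, 0.51509547]), 'moment': array([0.02356375, 0.01971878, 0.01935526]), 'width': 0.08506066454692507}invalid input at $[1]: expected keys hand, tx, ty, tz, roll
```

View pics/w1.png

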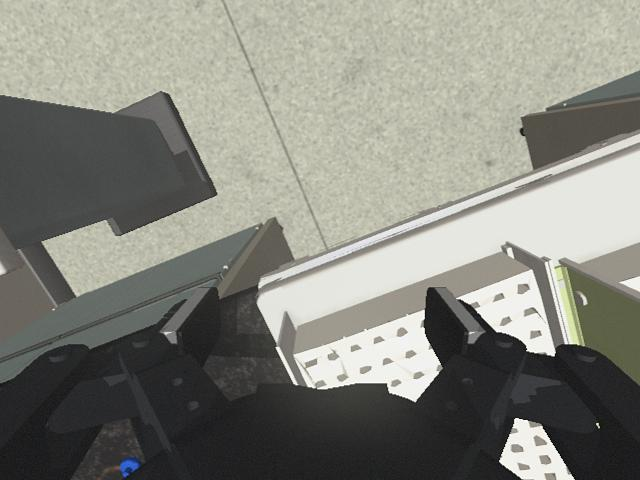

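The call was refused because every row needs all five keys. The arm has not moved.

```bash
python3 -m handwheel '[{"hand":1,"tx":4,"ty":-2,"tz":0,"roll":-7},{"hand":1,"tx":7,"ty":-5,"tz":0,"roll":-14},{"hand":1,"tx":10,"ty":-8,"tz":0,"roll":-21},{"hand":1,"tx":13,"ty":-11,"tz":0,"roll":-28},{"hand":1,"tx":16,"ty":-14,"tz":0,"roll":-35},{"hand":1,"tx":18,"ty":-18,"tz":0,"roll":-42},{"hand":1,"tx":20,"ty":-22,"tz":0,"roll":-49},{"hand":1,"tx":22,"ty":-26,"tz":0,"roll":-56},{"hand":1,"tx":23,"ty":-30,"tz":0,"roll":-63},{"hand":1,"tx":23,"ty":-34,"tz":0,"roll":-70},{"hand":1,"tx":23,"ty":-38,"tz":0,"roll":-77},{"hand":1,"tx":23,"ty":-42,"tz":0,"roll":-84}]'
python3 -m handwheel '[{"hand":1,"tx":0,"ty":-4,"tz":0,"roll":-2},{"hand":1,"tx":0,"ty":-8,"tz":0,"roll":-2},{"hand":1,"tx":0,"ty":-12,"tz":0,"roll":-2},{"hand":1,"tx":0,"ty":-16,"tz":0,"roll":-2},{"hand":1,"tx":0,"ty":-20,"tz":0,"roll":-2},{"hand":1,"tx":0,"ty":-24,"tz":0,"roll":-2},{"hand":1,"tx":0,"ty":-27,"tz":0,"roll":-2},{"hand":1,"tx":0,"ty":-27,"tz":0,"roll":-2}]'
python3 - <<'E'
from h import *
c=cam("wrist");cv2.imwrite("pics/w1.png",c[0][:,:,::-1])
E
```

```text
time_s: 1.45
ee_pos: [0.4461, 0.1197, 0.2314]
eef_rot: [-3.109, 0.448, -0.001]
wrist_force: [0.1, -0.8, 0.2]
width: 0.0855
time_s: 2.12
ee_pos: [0.4466, -0.1541, 0.2317]
eef_rot: [3.098, -0.5, 0.004]
wrist_force: [1.5, 0.6, 0.3]
width: 0.0852
```

View pics/w1.png

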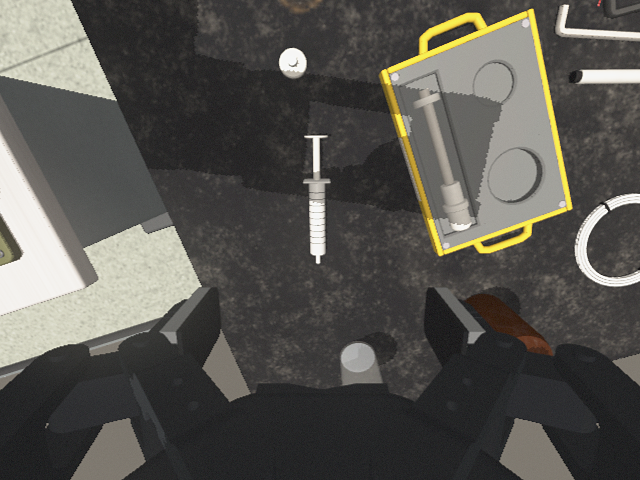

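The wrist view shows the syringe running vertically: plunger disc at (316,137), flange at (317,181), nozzle at (318,262). The yellow tray's corners are at about (383,72), (532,12), (570,208) and (441,254).

```bash
python3 - <<'E'
from h import *
np.set_printoptions(precision=4,suppress=True)
c=cam("wrist")
A=ray(c,(316,137),.012);B=ray(c,(318,262),.010);F=ray(c,(317,182),.012);print("syr",A,B,np.linalg.norm(A-B),"yaw",np.degrees(np.arctan2(-(A-B)[0],(A-B)[1])))
u=(A-B)/np.linalg.norm(A-B);print("origin est",(A+B)/2, "grip y-15",B+u*.055, "from flange",F-u*.038)
print("white",ray(c,(293,63),.008))
P=np.array([ray(c,q,.018)[:2] for q in [(532,12),(570,208),(441,254),(383,72)]]);ctr=P.mean(0);d=(P[0]-P[1]+P[3]-P[2])/2
print("yel",P,ctr,np.degrees(np.arctan2(-d[0],d[1])))
print("wells",ray(c,(515,175),.018),ray(c,(494,82),.018))
st=robot.state();R=Rn.from_rotvec(st["eef_rot"]).as_matrix();print("jaw ang",np.degrees(np.arctan2(R[1,0],R[0,0])),st["ee_pos"])
ct=cam("top");print(c[0].shape)
top=[ray(ct,(485.9,244),.125)];print("amber top",top)
E
```

```text
syr [ 0.463  -0.0801  0.012 ] [ 0.4219 -0.2091  0.01  ] 0.13548392528889422 yaw -17.670130926717615
origin est [ 0.4424 -0.1446  0.011 ] grip y-15 [ 0.4385 -0.1567  0.0108] from flange [ 0.4379 -0.1598  0.0114]
white [ 0.4638 -0.007   0.008 ]
yel [[ 0.6868 -0.0382]
 [ 0.6953 -0.2333]
 [ 0.5539 -0.2402]
 [ 0.543  -0.0438]] [ 0.6198 -0.1389] 2.8188946927501486
wells [ 0.646  -0.1806  0.018 ] [ 0.6423 -0.086   0.018 ]
jaw ang -18.23466872885151 [ 0.4457 -0.1495  0.2313]
(480, 640, 3)
amber top [array([ 0.5834, -0.3402,  0.125 ])]
```

```bash
python3 -m handwheel '[{"hand":0.5,"tx":0,"ty":0,"tz":-4,"roll":0.5},{"hand":0.5,"tx":0,"ty":0,"tz":-8,"roll":0.5},{"hand":0.5,"tx":0,"ty":0,"tz":-12,"roll":0.5},{"hand":0.5,"tx":0,"ty":0,"tz":-15,"roll":0.5},{"hand":0.5,"tx":0,"ty":0,"tz":-15,"roll":0.5},{"hand":0.5,"tx":0,"ty":0,"tz":-15,"roll":0.5},{"hand":0.5,"tx":0,"ty":0,"tz":-15,"roll":0.5},{"hand":0.5,"tx":0,"ty":0,"tz":-15,"roll":0.5}]'
python3 - <<'E'
from h import *
np.set_printoptions(precision=4,suppress=True)
c=cam("wrist");cv2.imwrite("pics/w2.png",c[0][:,:,::-1])
st=robot.state();R=Rn.from_rotvec(st["eef_rot"]).as_matrix();print("jaw ang",np.degrees(np.arctan2(R[1,0],R[0,0])),st["ee_pos"],st["width"])
print((np.array([.4383,-.158,.005])-st["ee_pos"])*100)
E
```

```text
time_s: 2.93
ee_pos: [0.4478, -0.1486, 0.0834]
eef_rot: [3.104, -0.477, 0.007]
wrist_force: [0.4, -0.8, -0.5]
width: 0.0428
jaw ang -17.501371407441233 [ 0.4478 -0.1488  0.0835] 0.04257192303351739
[-0.9531 -0.9222 -7.8514]
```

View pics/w2.png

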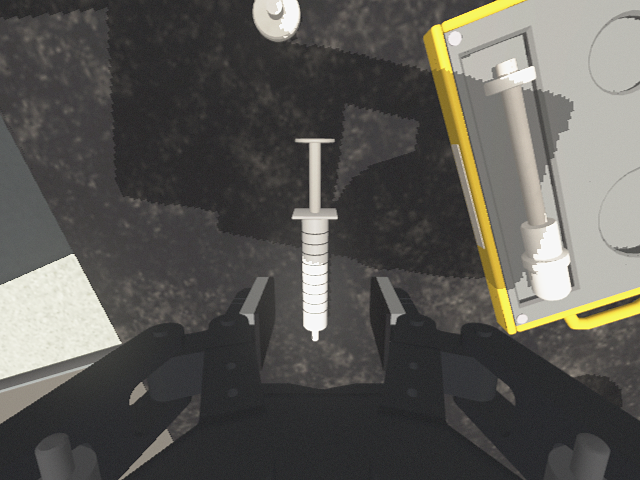

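```bash
python3 - <<'E'
from h import *
np.set_printoptions(precision=4,suppress=True)
c=cam("wrist")
A=ray(c,(314.5,141),.012);B=ray(c,(315.5,340),.009);F=ray(c,(315,214),.012);print("syr",A,B,np.linalg.norm(A-B),"yaw",np.degrees(np.arctan2(-(A-B)[0],(A-B)[1])))
u=(A-B)/np.linalg.norm(A-B);print("grip",B+u*.055, "from flange",F-u*.038)
g=(B+u*.055+F-u*.038)/2; g[2]=.005
print((g-robot.state()["ee_pos"])*100,"white",ray(c,(276,15),.007))
E
```

```text
syr [ 0.4637 -0.0833  0.012 ] [ 0.4221 -0.2144  0.009 ] 0.137586729614099 yaw -17.567760649134886
grip [ 0.4387 -0.162   0.0102] from flange [ 0.4387 -0.1623  0.0112]
[-0.8819 -1.3321 -7.8383] white [ 0.4639 -0.0112  0.007 ]
```

```bash
python3 -m handwheel '[{"hand":0.5,"tx":-0.9,"ty":-1.2,"tz":-2,"roll":0},{"hand":0.5,"tx":-0.9,"ty":-1.2,"tz":-5,"roll":0},{"hand":0.5,"tx":-0.9,"ty":-1.2,"tz":-6.5,"roll":0},{"hand":0.5,"tx":-0.9,"ty":-1.2,"tz":-7.8,"roll":0},{"hand":0.5,"tx":-0.9,"ty":-1.2,"tz":-7.8,"roll":0},{"hand":0.5,"tx":-0.9,"ty":-1.2,"tz":-7.8,"roll":0},{"hand":0,"tx":-0.9,"ty":-1.2,"tz":-7.8,"roll":0},{"hand":0,"tx":-0.9,"ty":-1.2,"tz":-7.8,"roll":0},{"hand":0,"tx":-0.9,"ty":-1.2,"tz":-7.8,"roll":0},{"hand":0,"tx":-0.9,"ty":-1.2,"tz":-7.8,"roll":0},{"hand":0,"tx":-0.9,"ty":-1.2,"tz":-7.8,"roll":0},{"hand":0,"tx":-0.9,"ty":-1.2,"tz":-7.8,"roll":0}]'
python3 - <<'E'
from h import *
c=cam("wrist");cv2.imwrite("pics/w3.png",c[0][:,:,::-1])
E
```

```text
time_s: 4.03
ee_pos: [0.4381, -0.1609, 0.0047]
eef_rot: [3.104, -0.479, 0.005]
wrist_force: [-0.3, 0.1, 7.2]
width: 0.0144
```

View pics/w3.png

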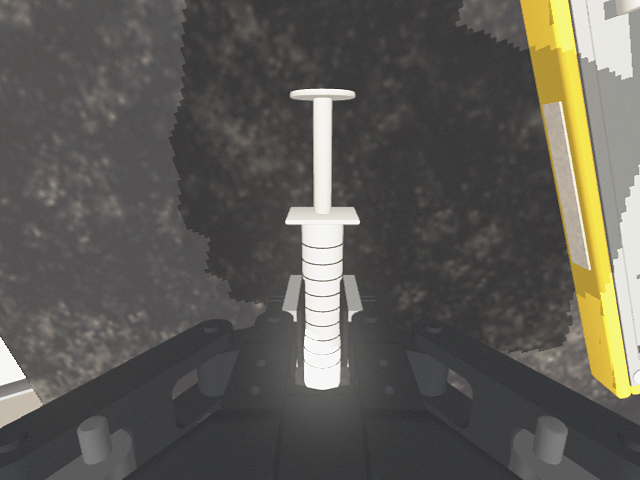

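```bash
python3 -m handwheel '[{"hand":0,"tx":0,"ty":0,"tz":1,"roll":0},{"hand":0,"tx":0,"ty":0,"tz":2,"roll":0},{"hand":0,"tx":0,"ty":0,"tz":4,"roll":0},{"hand":0,"tx":0,"ty":0,"tz":6,"roll":0},{"hand":0,"tx":0,"ty":0,"tz":6,"roll":0},{"hand":0,"tx":0,"ty":0,"tz":6,"roll":0}]'
python3 - <<'E'
from h import *
c=cam("wrist");cv2.imwrite("pics/w4.png",c[0][:,:,::-1])
c=cam("side");cv2.imwrite("pics/s4.png",cv2.resize(c[0][120:260,180:340],None,fx=4,fy=4)[:,:,::-1])
E
```

```text
time_s: 4.58
ee_pos: [0.438, -0.1609, 0.0647]
eef_rot: [3.104, -0.479, 0.006]
wrist_force: [-0.4, -0.4, -0.8]
width: 0.0144
```

View pics/w4.png

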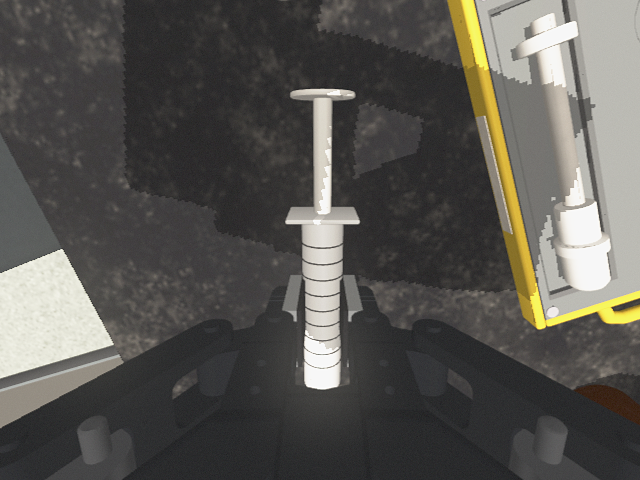

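View pics/s4.png

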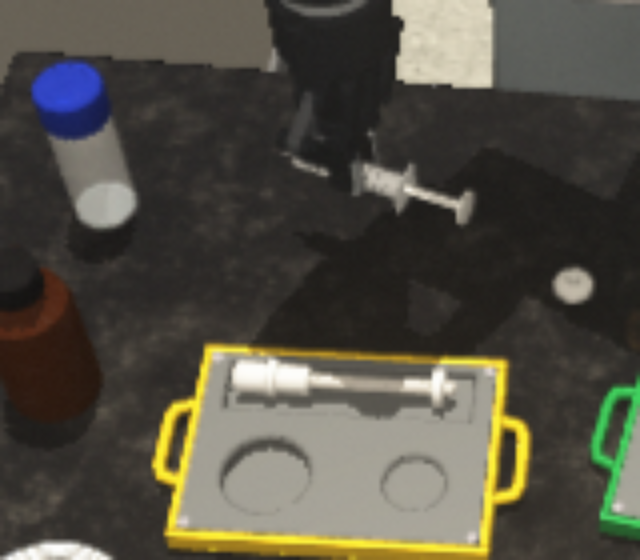

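The syringe is held at the same place on the barrel. Now I'll carry it over the green channel.

```bash
python3 -m handwheel '[{"hand":0,"tx":0,"ty":2,"tz":3,"roll":0},{"hand":0,"tx":0,"ty":5,"tz":5,"roll":2},{"hand":0,"tx":1,"ty":9,"tz":5,"roll":6},{"hand":0,"tx":3,"ty":12,"tz":5,"roll":10.5},{"hand":0,"tx":5,"ty":15,"tz":5,"roll":10.5},{"hand":0,"tx":7,"ty":18,"tz":5,"roll":10.5},{"hand":0,"tx":9,"ty":21,"tz":5,"roll":10.5},{"hand":0,"tx":10,"ty":24,"tz":5,"roll":10.5},{"hand":0,"tx":11,"ty":27,"tz":5,"roll":10.5},{"hand":0,"tx":11.3,"ty":29,"tz":5,"roll":10.5},{"hand":0,"tx":11.3,"ty":29,"tz":5,"roll":10.5},{"hand":0,"tx":11.3,"ty":29,"tz":5,"roll":10.5}]'
python3 - <<'E'
from h import *
c=cam("wrist");cv2.imwrite("pics/w5.png",c[0][:,:,::-1])
E
```

```text
time_s: 5.68
ee_pos: [0.5489, 0.1304, 0.1117]
eef_rot: [3.135, -0.189, -0.004]
wrist_force: [-0.3, -0.4, -0.2]
width: 0.0143
```

View pics/w5.png

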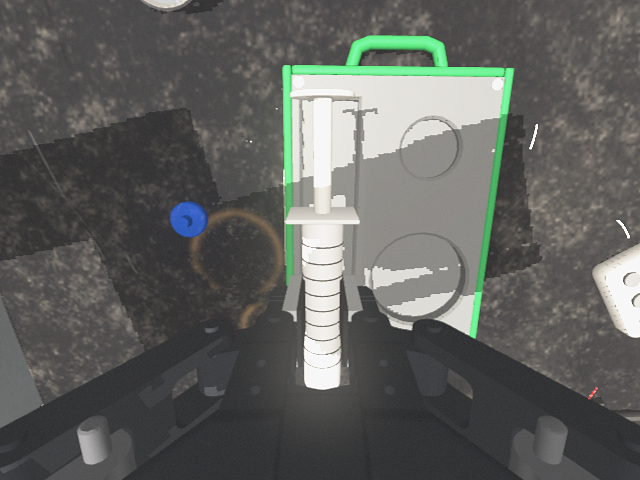

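```bash
python3 - <<'E'
from h import *
np.set_printoptions(precision=4,suppress=True)
c=cam("wrist")
fw=ray(c,(430,148),.018);bw=ray(c,(418,277),.018)
print("wells",fw,bw,np.linalg.norm(fw-bw))
d=(fw-bw); a=np.arctan2(-d[0],d[1]);print("yaw wells",np.degrees(a))
TL=ray(c,(286,68),.018);TR=ray(c,(513,70),.018);e=TR-TL;print(TL,TR,np.linalg.norm(e),"yaw edge",np.degrees(np.arctan2(e[1],e[0])))
st=robot.state();R=Rn.from_rotvec(st["eef_rot"]).as_matrix();print("jaw ang",np.degrees(np.arctan2(R[1,0],R[0,0])),st["ee_pos"])
for a in np.radians([-7.0,-7.6]):
    Rm=np.array([[np.cos(a),-np.sin(a)],[np.sin(a),np.cos(a)]])
    m=(fw+bw)[:2]/2-Rm@[.025,.0025]; print("origin wells",m,"origin edge",(TL+TR)[:2]/2-Rm@[0,.102],"TCP",m+Rm@[-.043,-.0145],"fil",m+Rm@[.025,.05],"bot",m+Rm@[.025,-.045])
E
```

```text
wells [0.6274 0.1833 0.018 ] [0.6148 0.0915 0.018 ] 0.09258348310478139
yaw wells -7.770230466081388
[0.5387 0.2436 0.018 ] [0.6814 0.2248 0.018 ] 0.14391884741227004 yaw edge -7.487516787563478
jaw ang -7.035389666956363 [0.5486 0.1288 0.1122]
origin wells [0.596 0.138] origin edge [0.5977 0.133 ] TCP [0.5515 0.1288] fil [0.6269 0.1845] bot [0.6153 0.0902]
origin wells [0.596  0.1382] origin edge [0.5966 0.1331] TCP [0.5514 0.1295] fil [0.6274 0.1845] bot [0.6148 0.0903]
```

```bash
python3 -m handwheel '[{"hand":0,"tx":0.3,"ty":0,"tz":-1,"roll":-0.4},{"hand":0,"tx":0.3,"ty":0,"tz":-4,"roll":-0.4},{"hand":0,"tx":0.3,"ty":0,"tz":-7,"roll":-0.4},{"hand":0,"tx":0.3,"ty":0,"tz":-8,"roll":-0.4},{"hand":0,"tx":0.3,"ty":0,"tz":-8.5,"roll":-0.4},{"hand":0,"tx":0.3,"ty":0,"tz":-9,"roll":-0.4},{"hand":0,"tx":0.3,"ty":0,"tz":-9,"roll":-0.4},{"hand":0,"tx":0.3,"ty":0,"tz":-9,"roll":-0.4}]'
python3 - <<'E'
from h import *
c=cam("wrist");cv2.imwrite("pics/w6.png",c[0][:,:,::-1])
E
```

```text
time_s: 6.45
ee_pos: [0.5537, 0.1294, 0.0241]
eef_rot: [-3.135, 0.205, -0.002]
wrist_force: [0.2, 0.0, 0.1]
width: 0.0145
```

View pics/w6.png

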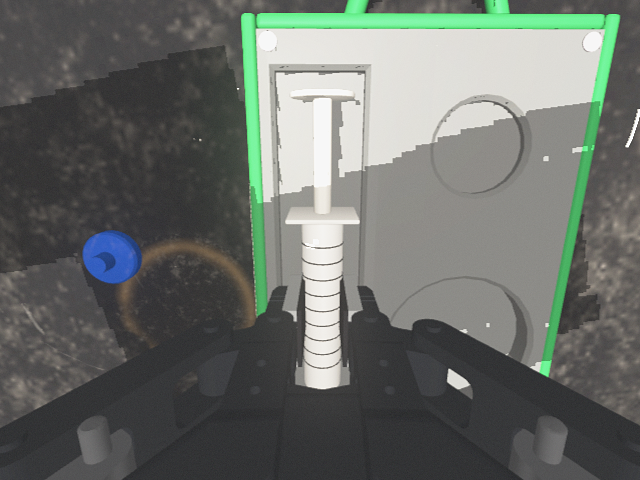

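```bash
python3 -m handwheel '[{"hand":0,"tx":0,"ty":0,"tz":-0.3,"roll":0},{"hand":0,"tx":0,"ty":0,"tz":-0.5,"roll":0},{"hand":0,"tx":0,"ty":0,"tz":-0.7,"roll":0},{"hand":0,"tx":0,"ty":0,"tz":-0.7,"roll":0}]'
```

```text
time_s: 6.83
ee_pos: [0.5532, 0.1297, 0.0168]
eef_rot: [-3.135, 0.204, -0.002]
wrist_force: [-0.9, -0.5, 3.2]
width: 0.0143
```

Light contact at 3 N. I'll release gradually, then lift.

```bash
python3 -m handwheel '[{"hand":0.3,"tx":0,"ty":0,"tz":0,"roll":0},{"hand":0.3,"tx":0,"ty":0,"tz":0,"roll":0},{"hand":0.36,"tx":0,"ty":0,"tz":0.2,"roll":0},{"hand":0.36,"tx":0,"ty":0,"tz":1,"roll":0},{"hand":0.36,"tx":0,"ty":0,"tz":3,"roll":0},{"hand":0.4,"tx":0,"ty":0,"tz":7,"roll":0},{"hand":0.4,"tx":0,"ty":0,"tz":8,"roll":0},{"hand":0.4,"tx":0,"ty":0,"tz":8,"roll":0}]'
python3 - <<'E'
from h import *
c=cam("wrist");cv2.imwrite("pics/w7.png",c[0][:,:,::-1])
E
```

```text
time_s: 7.5
ee_pos: [0.5566, 0.13, 0.1009]
eef_rot: [-3.133, 0.204, -0.015]
wrist_force: [1.0, -0.3, 0.2]
width: 0.0346
```

View pics/w7.png

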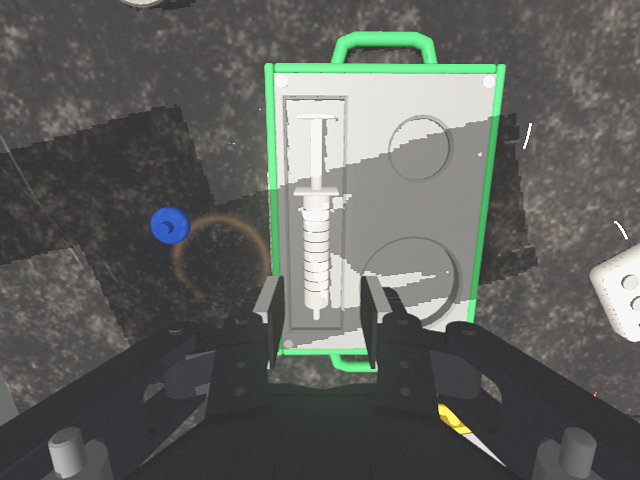

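Syringe lies in the channel at (316,115)–(316,318). Next is the blue filter at (169,226).

```bash
python3 - <<'E'
from h import *
np.set_printoptions(precision=4,suppress=True)
c=cam("wrist");hsv=cv2.cvtColor(c[0],cv2.COLOR_RGB2HSV); H,S,V=[hsv[...,i].astype(int) for i in range(3)]
b=blobs(c,(abs(H-115)<12)&(S>150)&(V>80),.006,60)
for x in b: print(x[0],x[1])
fw=ray(c,(420,147),.018);bw=ray(c,(411,282),.018);print(fw,bw)
st=robot.state();print(st["ee_pos"],(b[0][1]-st["ee_pos"])*100)
E
```

```text
((171.5, 224.5), (37.0, 39.0), 90.0) [0.4508 0.1544 0.006 ]
[0.6249 0.1851 0.018 ] [0.6134 0.0938 0.018 ]
[0.5534 0.1296 0.0973] [-10.2609   2.4861  -9.131 ]
```

```bash
python3 -m handwheel '[{"hand":0.55,"tx":-4,"ty":1,"tz":0,"roll":0},{"hand":0.55,"tx":-8,"ty":2,"tz":0,"roll":0},{"hand":0.55,"tx":-10.3,"ty":2.5,"tz":0,"roll":0},{"hand":0.55,"tx":-10.3,"ty":2.5,"tz":-3,"roll":0},{"hand":0.55,"tx":-10.3,"ty":2.5,"tz":-5,"roll":0},{"hand":0.55,"tx":-10.3,"ty":2.5,"tz":-5,"roll":0},{"hand":0.55,"tx":-10.3,"ty":2.5,"tz":-5,"roll":0},{"hand":0.55,"tx":-10.3,"ty":2.5,"tz":-5,"roll":0}]'
python3 - <<'E'
from h import *
c=cam("wrist");cv2.imwrite("pics/w8.png",c[0][:,:,::-1]);print(robot.state()["ee_pos"])
E
```

```text
time_s: 8.27
ee_pos: [0.45, 0.1545, 0.0462]
eef_rot: [3.135, -0.204, -0.001]
wrist_force: [-0.1, 1.0, 0.2]
width: 0.0469
[0.45061036 0.15461655 0.04663529]
```

View pics/w8.png

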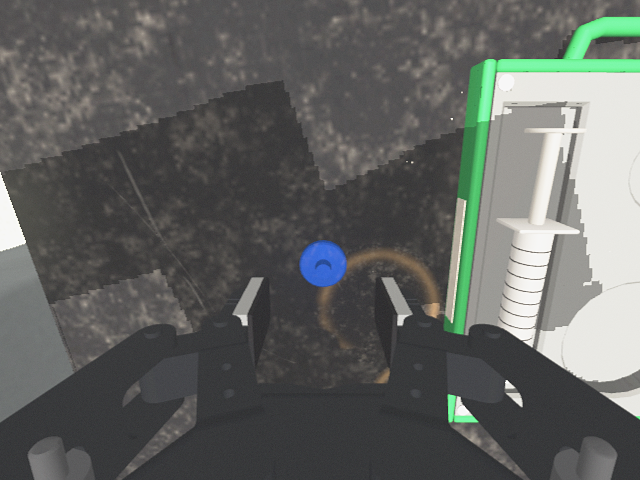

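```bash
python3 - <<'E'
from h import *
np.set_printoptions(precision=4,suppress=True)
c=cam("wrist");st=robot.state()
for z in(.004,.008): print((ray(c,(323,264),z)-st["ee_pos"])*100)
E
python3 -m handwheel '[{"hand":0.55,"tx":0,"ty":0,"tz":-2,"roll":0},{"hand":0.55,"tx":0,"ty":0,"tz":-3,"roll":0},{"hand":0.55,"tx":0,"ty":0,"tz":-4.2,"roll":0},{"hand":0.55,"tx":0,"ty":0,"tz":-4.2,"roll":0},{"hand":0.55,"tx":0,"ty":0,"tz":-4.2,"roll":0}]'
python3 - <<'E'
from h import *
c=cam("wrist");cv2.imwrite("pics/w9.png",c[0][:,:,::-1]);print(robot.state()["ee_pos"])
E
```

```text
[-0.033  -0.1151 -4.2904]
[-0.0158  0.026  -3.8904]
time_s: 8.78
ee_pos: [0.4502, 0.1545, 0.0046]
eef_rot: [-3.135, 0.204, -0.0]
wrist_force: [-0.9, 0.3, 0.1]
width: 0.0469
[0.45052835 0.15462023 0.00493955]
```

View pics/w9.png

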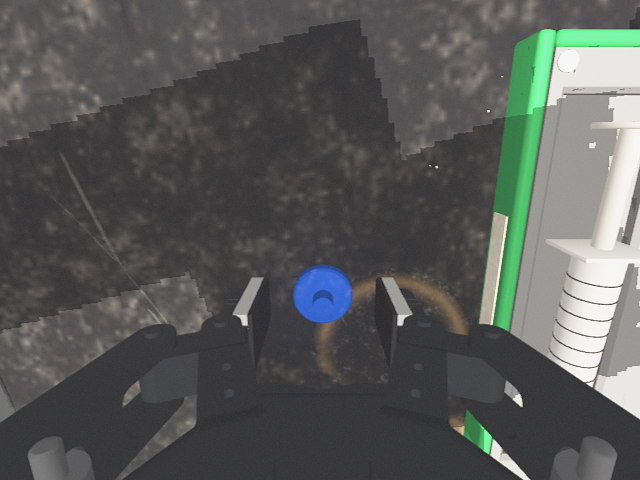

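```bash
python3 -m handwheel '[{"hand":0.2,"tx":0,"ty":0,"tz":0,"roll":0},{"hand":0,"tx":0,"ty":0,"tz":0,"roll":0},{"hand":0,"tx":0,"ty":0,"tz":0,"roll":0},{"hand":0,"tx":0,"ty":0,"tz":0,"roll":0},{"hand":0,"tx":0,"ty":0,"tz":0,"roll":0},{"hand":0,"tx":0,"ty":0,"tz":0.5,"roll":0},{"hand":0,"tx":0,"ty":0,"tz":2,"roll":0},{"hand":0,"tx":0,"ty":0,"tz":5,"roll":0},{"hand":0,"tx":0,"ty":0,"tz":6,"roll":0},{"hand":0,"tx":0,"ty":0,"tz":6,"roll":0}]'
python3 - <<'E'
from h import *
c=cam("wrist");cv2.imwrite("pics/w10.png",c[0][:,:,::-1]);print(robot.state()["ee_pos"])
E
```

```text
time_s: 9.67
ee_pos: [0.4523, 0.1552, 0.0673]
eef_rot: [-3.133, 0.204, -0.01]
wrist_force: [0.9, 0.5, 0.2]
width: 0.0003
[0.45123554 0.1549392  0.06598195]
```

View pics/w10.png

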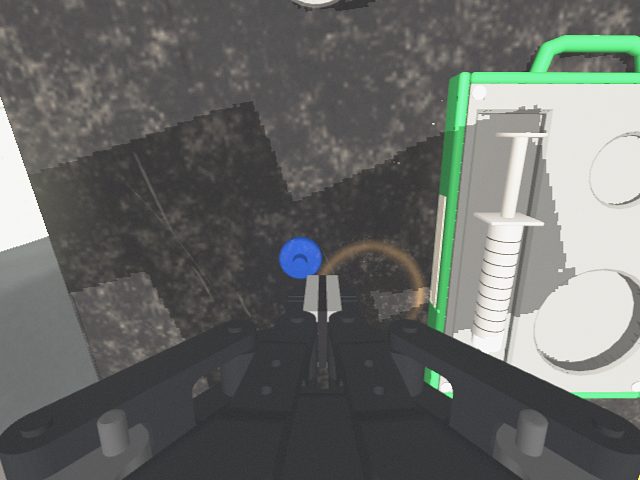

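```bash
python3 - <<'E'
from h import *
np.set_printoptions(precision=4,suppress=True)
c=cam("wrist");st=robot.state()
T=np.eye(4);R=Rn.from_rotvec(st["eef_rot"]).as_matrix()
for p in [(0,0,0),(0,-.011,0),(0,.011,0),(0,-.011,-.019),(0,-.011,-.004)]: print(p,proj(c,st["ee_pos"]+R@np.array(p)))
hsv=cv2.cvtColor(c[0],cv2.COLOR_RGB2HSV); H,S,V=[hsv[...,i].astype(int) for i in range(3)]
b=blobs(c,(abs(H-115)<12)&(S>150)&(V>80),.006,60)
for x in b: print(x[0],x[1],(x[1]-st["ee_pos"])*100)
E
```

```text
(0, 0, 0) [320.8635 293.0792]
(0, -0.011, 0) [320.8348 270.4155]
(0, 0.011, 0) [320.8913 314.9317]
(0, -0.011, -0.019) [320.7683 287.4378]
(0, -0.011, -0.004) [320.8222 273.6499]
((302.0000305175781, 257.5000305175781), (41.719295501708984, 41.719295501708984), 45.0) [0.4382 0.1538 0.006 ] [-1.2    -0.093  -5.8919]
```

The first pinch closed over the disc, and the filter slid to (0.438, 0.154). The tips were too high, so I'll go lower.

```bash
python3 -m handwheel '[{"hand":0.55,"tx":-1.2,"ty":-0.05,"tz":-1,"roll":0},{"hand":0.55,"tx":-1.2,"ty":-0.05,"tz":-1,"roll":0},{"hand":0.55,"tx":-1.2,"ty":-0.05,"tz":-1,"roll":0},{"hand":0.55,"tx":-1.2,"ty":-0.05,"tz":-4,"roll":0},{"hand":0.55,"tx":-1.2,"ty":-0.05,"tz":-5.5,"roll":0},{"hand":0.55,"tx":-1.2,"ty":-0.05,"tz":-5.5,"roll":0},{"hand":0.55,"tx":-1.2,"ty":-0.05,"tz":-5.5,"roll":0}]'
python3 - <<'E'
from h import *
np.set_printoptions(precision=4,suppress=True)
c=cam("wrist");st=robot.state();cv2.imwrite("pics/w11.png",c[0][:,:,::-1])
hsv=cv2.cvtColor(c[0],cv2.COLOR_RGB2HSV); H,S,V=[hsv[...,i].astype(int) for i in range(3)]
b=blobs(c,(abs(H-115)<12)&(S>150)&(V>80),.006,60)
for x in b: print(x[0],x[1],(x[1]-st["ee_pos"])*100,st["ee_pos"])
E
```

```text
time_s: 10.35
ee_pos: [0.4373, 0.1539, 0.0085]
eef_rot: [3.134, -0.204, -0.004]
wrist_force: [0.3, 0.5, -0.4]
width: 0.0472
((324.5, 290.0), (56.0, 57.0), 90.0) [0.438  0.1543 0.006 ] [-0.0023  0.0189 -0.3185] [0.4381 0.1541 0.0092]
```

View pics/w11.png

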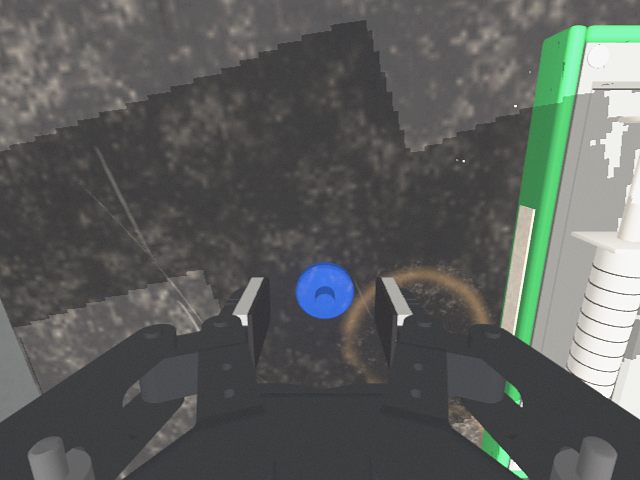

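```bash
python3 -m handwheel '[{"hand":0.55,"tx":0.05,"ty":0,"tz":-0.7,"roll":0},{"hand":0.55,"tx":0.05,"ty":0,"tz":-0.7,"roll":0},{"hand":0.55,"tx":0.05,"ty":0,"tz":-0.7,"roll":0},{"hand":0.4,"tx":0.05,"ty":0,"tz":-0.7,"roll":0},{"hand":0.3,"tx":0.05,"ty":0,"tz":-0.7,"roll":0},{"hand":0.2,"tx":0.05,"ty":0,"tz":-0.7,"roll":0},{"hand":0.1,"tx":0.05,"ty":0,"tz":-0.7,"roll":0},{"hand":0.1,"tx":0.05,"ty":0,"tz":-0.7,"roll":0},{"hand":0.1,"tx":0.05,"ty":0,"tz":-0.7,"roll":0},{"hand":0.1,"tx":0.05,"ty":0,"tz":-0.7,"roll":0}]'
```

```text
time_s: 11.23
ee_pos: [0.4386, 0.1541, 0.0031]
eef_rot: [-3.135, 0.204, -0.002]
wrist_force: [-0.5, -0.8, 6.2]
width: 0.0221
```

```bash
python3 -m handwheel '[{"hand":0,"tx":0,"ty":0,"tz":0,"roll":0},{"hand":0,"tx":0,"ty":0,"tz":0.5,"roll":0},{"hand":0,"tx":0,"ty":0,"tz":2,"roll":0},{"hand":0,"tx":0,"ty":0,"tz":5,"roll":0},{"hand":0,"tx":0,"ty":0,"tz":7,"roll":0},{"hand":0,"tx":0,"ty":0,"tz":7,"roll":0}]'
python3 - <<'E'
from h import *
c=cam("wrist");cv2.imwrite("pics/w12.png",c[0][:,:,::-1]);print(robot.state()["ee_pos"])
E
```

```text
time_s: 11.73
ee_pos: [0.4412, 0.1548, 0.0761]
eef_rot: [-3.133, 0.204, -0.012]
wrist_force: [0.6, -0.2, 0.2]
width: 0.0217
[0.44025747 0.15460614 0.07457602]
```

View pics/w12.png

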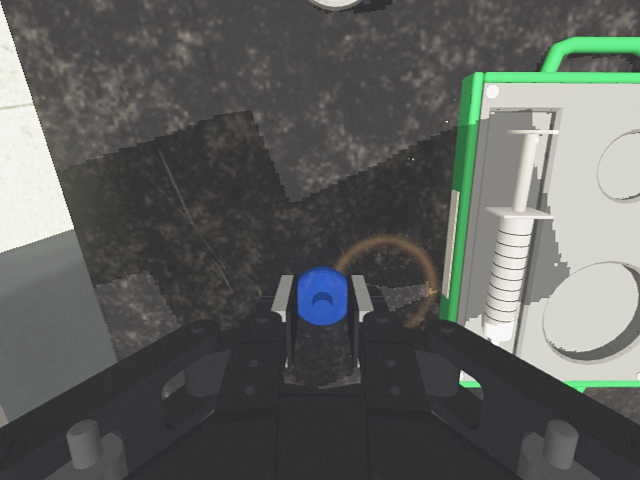

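```bash
python3 -m handwheel '[{"hand":0,"tx":4,"ty":0.5,"tz":0.5,"roll":0},{"hand":0,"tx":8,"ty":1,"tz":0.5,"roll":0},{"hand":0,"tx":12,"ty":2,"tz":0.5,"roll":0},{"hand":0,"tx":15,"ty":3,"tz":0.5,"roll":0},{"hand":0,"tx":18.8,"ty":3.1,"tz":0,"roll":0},{"hand":0,"tx":18.8,"ty":3.1,"tz":-3,"roll":0},{"hand":0,"tx":18.8,"ty":3.1,"tz":-3,"roll":0},{"hand":0,"tx":18.8,"ty":3.1,"tz":-3,"roll":0},{"hand":0,"tx":18.8,"ty":3.1,"tz":-3,"roll":0}]'
python3 - <<'E'
from h import *
c=cam("wrist");cv2.imwrite("pics/w13.png",c[0][:,:,::-1]);print(robot.state()["ee_pos"])
E
```

```text
time_s: 12.53
ee_pos: [0.6248, 0.1848, 0.0413]
eef_rot: [3.134, -0.204, -0.005]
wrist_force: [0.5, 0.2, -0.8]
width: 0.0215
[0.62536999 0.18496612 0.0423    ]
```

View pics/w13.png

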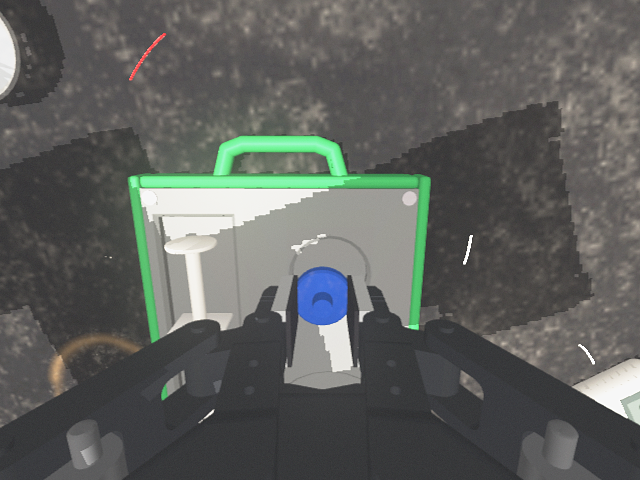

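```bash
python3 - <<'E'
from h import *
np.set_printoptions(precision=4,suppress=True)
c=cam("wrist");st=robot.state()
print(ray(c,(329,273.5),.018),st["ee_pos"],[ray(c,(q),.018) for q in [(290,273),(369,273),(329,235)]])
E
```

```text
[0.6285 0.1847 0.018 ] [0.6259 0.1851 0.043 ] [array([0.6083, 0.1876, 0.018 ]), array([0.6492, 0.1823, 0.018 ]), array([0.6311, 0.2053, 0.018 ])]
```

```bash
python3 -m handwheel '[{"hand":0,"tx":0.15,"ty":0,"tz":-1,"roll":0},{"hand":0,"tx":0.15,"ty":0,"tz":-1.8,"roll":0},{"hand":0,"tx":0.15,"ty":0,"tz":-2.2,"roll":0},{"hand":0,"tx":0.15,"ty":0,"tz":-2.5,"roll":0},{"hand":0,"tx":0.15,"ty":0,"tz":-2.5,"roll":0}]'
python3 - <<'E'
from h import *
c=cam("wrist");cv2.imwrite("pics/w14.png",c[0][:,:,::-1]);s=robot.state();print(s["ee_pos"],s["wrist_force"])
E
```

```text
time_s: 13.05
ee_pos: [0.6274, 0.185, 0.0176]
eef_rot: [3.135, -0.204, -0.001]
wrist_force: [-1.9, -0.7, 4.2]
width: 0.0217
[0.62737988 0.18497208 0.01769393] [-2.13325542 -0.75625389  4.68847218]
```

View pics/w14.png

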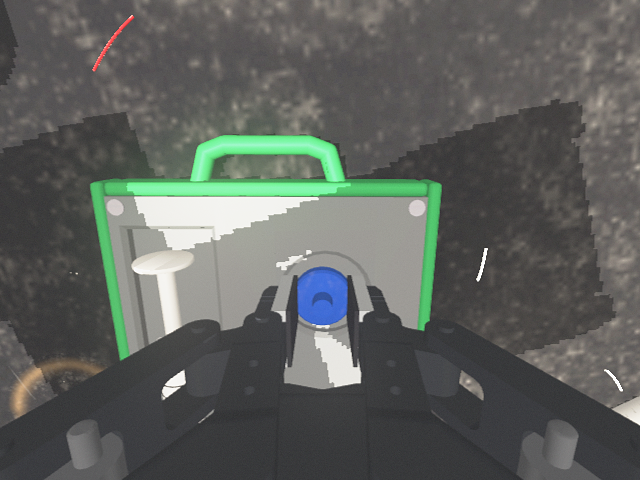

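```bash
python3 -m handwheel '[{"hand":0.35,"tx":0,"ty":0,"tz":0,"roll":0},{"hand":0.5,"tx":0,"ty":0,"tz":0.2,"roll":0},{"hand":0.5,"tx":0,"ty":0,"tz":0.4,"roll":0},{"hand":0.5,"tx":0,"ty":0,"tz":1,"roll":0},{"hand":0.5,"tx":0,"ty":0,"tz":5,"roll":0},{"hand":0.5,"tx":0,"ty":0,"tz":8,"roll":0},{"hand":0.5,"tx":0,"ty":0,"tz":8,"roll":0},{"hand":0.5,"tx":0,"ty":0,"tz":8,"roll":0}]'
python3 - <<'E'
from h import *
c=cam("wrist");cv2.imwrite("pics/w15.png",c[0][:,:,::-1]);s=robot.state();print(s["ee_pos"],s["wrist_force"])
E
```

```text
time_s: 13.77
ee_pos: [0.6298, 0.1855, 0.1002]
eef_rot: [-3.133, 0.204, -0.009]
wrist_force: [-0.0, -0.3, -0.5]
width: 0.0425
[0.62818334 0.18519293 0.09837976] [-0.20364621 -0.17875822 -0.96907264]
```

View pics/w15.png

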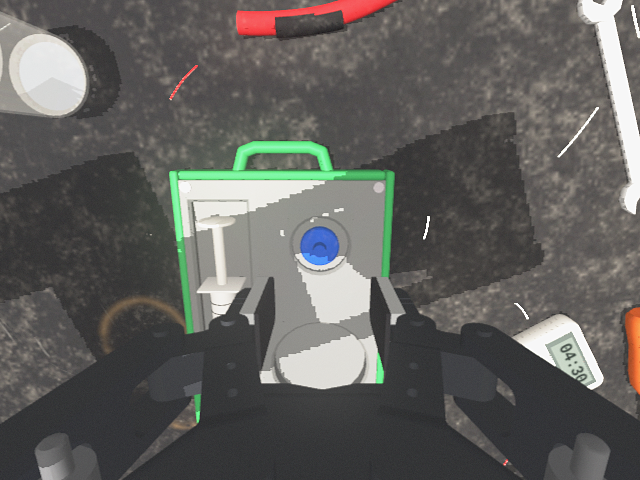

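The blue filter sits flat in the well at (319,245). Now I'll triangulate both bottles from the fixed views.

```bash
python3 - <<'E'
from h import *
np.set_printoptions(precision=4,suppress=True)
t=cam("top");s=cam("side")
def tri(a,b):
    P1=t[1]@np.c_[t[2],t[3]];P2=s[1]@np.c_[s[2],s[3]]
    X=cv2.triangulatePoints(P1,P2,np.array(a,float).reshape(2,1),np.array(b,float).reshape(2,1));return (X[:3]/X[3]).ravel()
print("amber cap tri",tri((485.9,244),(182.5,187.25)),ray(t,(485.4,243.5),.125),ray(s,(182,186.75),.125))
for c,roi,n in((t,(465,300,515,350),"top"),(s,(180,130,215,165),"side")):
    hsv=cv2.cvtColor(c[0],cv2.COLOR_RGB2HSV); H,S,V=[hsv[...,i].astype(int) for i in range(3)]
    b=blobs(c,(abs(H-115)<12)&(S>150)&(V>40),.122,60,roi);print(n,b[0][0],b[0][1])
    cv2.imwrite(f"pics/clr_{n}.png",cv2.resize(c[0][roi[1]-10:roi[3]+30,roi[0]-10:roi[2]+10],None,fx=8,fy=8,interpolation=cv2.INTER_CUBIC)[:,:,::-1])
# amber body outline at silhouettes
for u in [(500,.0),]: pass
for n,c in(("top",t),("side",s)):
  for X in [(.583,-.340),(.585,-.345)]:
    print(n,X,[proj(c,(X[0],X[1],z)) for z in (0,.125)])
for px in [(520,250),(515,200),(528,330)]: print("edge",ray(t,px,0))
E
```

```text
amber cap tri [ 0.584  -0.341   0.1223] [ 0.5845 -0.3393  0.125 ] [ 0.5847 -0.3412  0.125 ]
top ((494.0, 322.0), (24.0, 26.0), 90.0) [ 0.4284 -0.3437  0.122 ]
side ((197.0, 144.5), (17.0, 18.0), 90.0) [ 0.4403 -0.3438  0.122 ]
top (0.583, -0.34) [array([468.7803, 255.8831]), array([485.8117, 244.2028])]
top (0.585, -0.345) [array([470.939, 254.972]), array([488.2111, 243.1922])]
side (0.583, -0.34) [array([195.0861, 215.8109]), array([182.6725, 186.2601])]
side (0.585, -0.345) [array([193.0619, 216.246 ]), array([180.4391, 186.7172])]
edge [ 0.5946 -0.4561  0.    ]
edge [ 0.7117 -0.4563  0.    ]
edge [ 0.4174 -0.4558  0.    ]
```

View pics/clr_top.png

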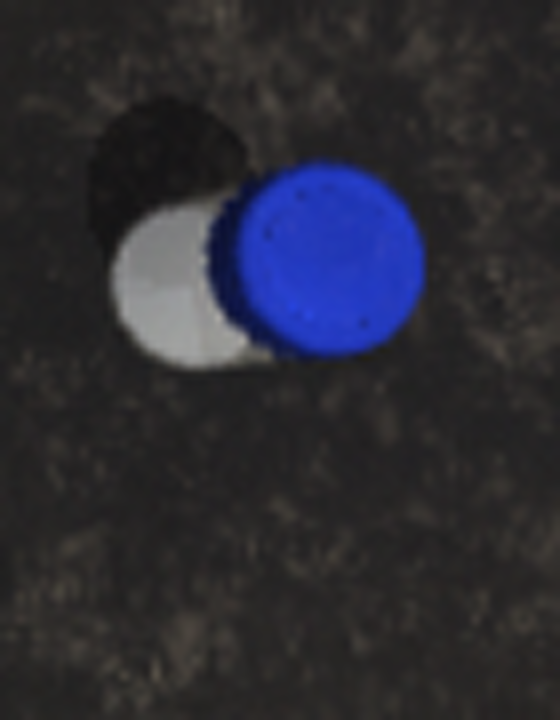

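View pics/clr_side.png

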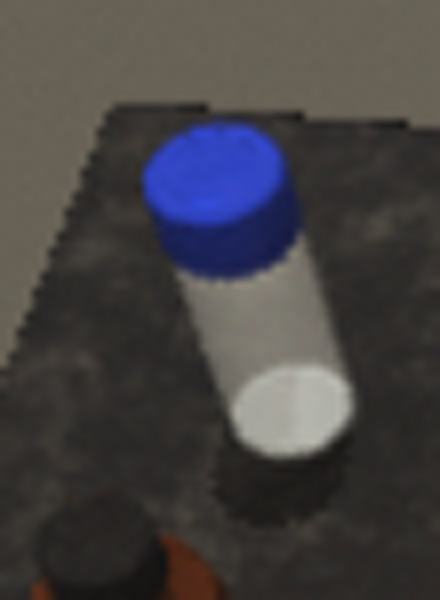

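```bash
python3 -m handwheel '[{"hand":1,"tx":0,"ty":-2,"tz":3,"roll":0},{"hand":1,"tx":0,"ty":-5,"tz":6,"roll":0},{"hand":1,"tx":0,"ty":-8,"tz":9,"roll":0},{"hand":1,"tx":0,"ty":-12,"tz":10,"roll":0},{"hand":1,"tx":0,"ty":-16,"tz":10,"roll":0},{"hand":1,"tx":0,"ty":-20,"tz":10,"roll":0},{"hand":1,"tx":0,"ty":-24,"tz":10,"roll":0},{"hand":1,"tx":-1,"ty":-28,"tz":10,"roll":0},{"hand":1,"tx":-2,"ty":-32,"tz":10,"roll":0},{"hand":1,"tx":-3,"ty":-36,"tz":10,"roll":0},{"hand":1,"tx":-4,"ty":-40,"tz":10,"roll":0},{"hand":1,"tx":-4.4,"ty":-44,"tz":10,"roll":0}]'
python3 -m handwheel '[{"hand":1,"tx":0,"ty":-4,"tz":0,"roll":0},{"hand":1,"tx":0,"ty":-7,"tz":0,"roll":0},{"hand":1,"tx":0,"ty":-8.5,"tz":0,"roll":0},{"hand":1,"tx":0,"ty":-8.5,"tz":0,"roll":0},{"hand":1,"tx":0,"ty":-8.5,"tz":0,"roll":0},{"hand":1,"tx":0,"ty":-8.5,"tz":0,"roll":0},{"hand":1,"tx":0,"ty":-8.5,"tz":0,"roll":0}]'
python3 - <<'E'
from h import *
np.set_printoptions(precision=4,suppress=True)
c=cam("wrist");cv2.imwrite("pics/w16.png",c[0][:,:,::-1]);s=robot.state();print(s["ee_pos"],(np.array([.5843,-.3405,.07])-s["ee_pos"])*100)
R=Rn.from_rotvec(s["eef_rot"]).as_matrix();print("jaw ang",np.degrees(np.arctan2(R[1,0],R[0,0])))
E
```

```text
time_s: 14.92
ee_pos: [0.581, -0.256, 0.1953]
eef_rot: [-3.133, 0.204, 0.007]
wrist_force: [0.4, -0.2, 0.4]
width: 0.0855
time_s: 15.5
ee_pos: [0.5837, -0.3378, 0.1968]
eef_rot: [-3.134, 0.201, 0.002]
wrist_force: [-0.3, -0.1, -0.1]
width: 0.0854
[ 0.5839 -0.3379  0.1971] [  0.0365  -0.2634 -12.7094]
jaw ang -7.330480996788442
```

View pics/w16.png

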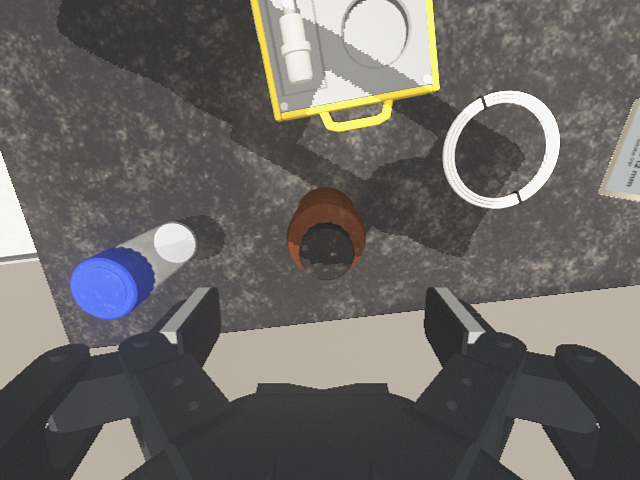

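```bash
python3 - <<'E'
from h import *
np.set_printoptions(precision=4,suppress=True)
c=cam("wrist");s=robot.state()
print(ray(c,(326,251),.125),ray(c,(103,288),.122),s["ee_pos"])
t=cam("top");sd=cam("side");print(ray(t,(496,322),.122),ray(sd,(196.6,141),.122),ray(t,(478,325),.004))
E
```

```text
[ 0.5856 -0.3406  0.125 ] [ 0.4296 -0.3484  0.122 ] [ 0.584  -0.3381  0.1973]
[ 0.4284 -0.3476  0.122 ] [ 0.4281 -0.3482  0.122 ] [ 0.4296 -0.3469  0.004 ]
```

```bash
python3 -m handwheel '[{"hand":1,"tx":0.1,"ty":-0.25,"tz":-2,"roll":0},{"hand":1,"tx":0.1,"ty":-0.25,"tz":-4,"roll":0},{"hand":1,"tx":0.1,"ty":-0.25,"tz":-6,"roll":0},{"hand":1,"tx":0.1,"ty":-0.25,"tz":-8,"roll":0},{"hand":1,"tx":0.1,"ty":-0.25,"tz":-10,"roll":0},{"hand":1,"tx":0.1,"ty":-0.25,"tz":-12.2,"roll":0},{"hand":1,"tx":0.1,"ty":-0.25,"tz":-12.2,"roll":0},{"hand":1,"tx":0.1,"ty":-0.25,"tz":-12.2,"roll":0},{"hand":1,"tx":0.1,"ty":-0.25,"tz":-12.2,"roll":0}]'
python3 - <<'E'
from h import *
c=cam("wrist");cv2.imwrite("pics/w17.png",c[0][:,:,::-1]);s=robot.state();print(s["ee_pos"],s["wrist_force"])
E
```

```text
time_s: 16.45
ee_pos: [0.5857, -0.3425, 0.0764]
eef_rot: [3.134, -0.203, 0.002]
wrist_force: [-0.0, 0.6, 0.1]
width: 0.0855
[ 0.58601411 -0.34288232  0.07704051] [ 0.78749155 -0.09829315 -0.38991902]
```

View pics/w17.png

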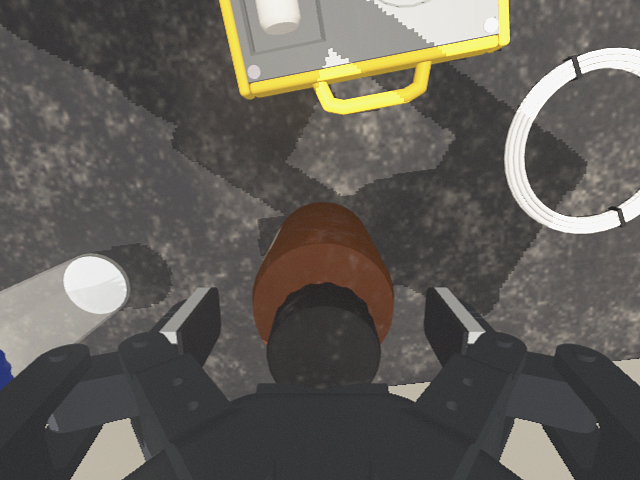

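```bash
python3 -m handwheel '[{"hand":1,"tx":0,"ty":0.15,"tz":-0.8,"roll":0},{"hand":1,"tx":0,"ty":0.15,"tz":-0.8,"roll":0},{"hand":1,"tx":0,"ty":0.15,"tz":-0.8,"roll":0},{"hand":0.8,"tx":0,"ty":0.15,"tz":-0.8,"roll":0},{"hand":0.7,"tx":0,"ty":0.15,"tz":-0.8,"roll":0},{"hand":0.6,"tx":0,"ty":0.15,"tz":-0.8,"roll":0},{"hand":0.5,"tx":0,"ty":0.15,"tz":-0.8,"roll":0},{"hand":0.3,"tx":0,"ty":0.15,"tz":-0.8,"roll":0},{"hand":0.3,"tx":0,"ty":0.15,"tz":-0.8,"roll":0},{"hand":0.3,"tx":0,"ty":0.15,"tz":-0.8,"roll":0}]'
python3 -m handwheel '[{"hand":0.3,"tx":0,"ty":0,"tz":0.3,"roll":0},{"hand":0.3,"tx":0,"ty":0,"tz":0.8,"roll":0},{"hand":0.3,"tx":0,"ty":0,"tz":1.5,"roll":0},{"hand":0.3,"tx":0,"ty":0,"tz":3,"roll":0},{"hand":0.3,"tx":0,"ty":0,"tz":5,"roll":0},{"hand":0.3,"tx":0,"ty":0,"tz":7,"roll":0},{"hand":0.3,"tx":0,"ty":0,"tz":7,"roll":0},{"hand":0.3,"tx":0,"ty":0,"tz":7,"roll":0}]'
python3 - <<'E'
from h import *
c=cam("wrist");cv2.imwrite("pics/w18.png",c[0][:,:,::-1]);s=robot.state();print(s["ee_pos"],s["wrist_force"])
c=cam("side");cv2.imwrite("pics/s18.png",cv2.resize(c[0][60:300,100:440],None,fx=2,fy=2)[:,:,::-1])
E
```

```text
time_s: 17.33
ee_pos: [0.5855, -0.3413, 0.068]
eef_rot: [3.134, -0.204, 0.002]
wrist_force: [1.5, -0.2, 5.1]
width: 0.061
time_s: 18.0
ee_pos: [0.5854, -0.3414, 0.1384]
eef_rot: [3.134, -0.204, 0.003]
wrist_force: [-0.6, -0.4, -2.6]
width: 0.0612
[ 0.58442997 -0.34071763  0.13698309] [-0.47887385  0.42816478 -2.53393325]
```

View pics/w18.png

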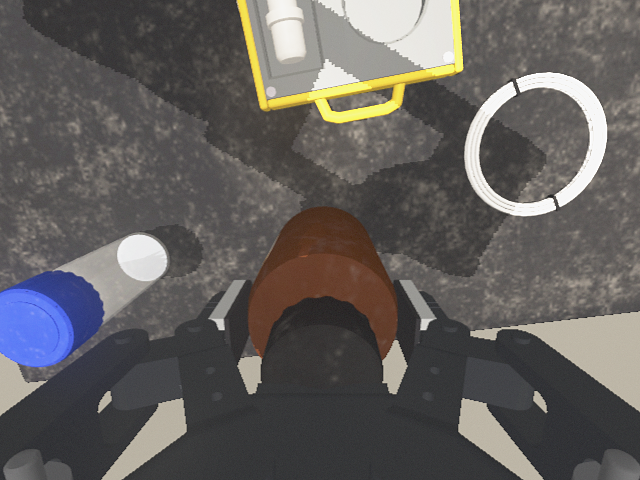

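View pics/s18.png

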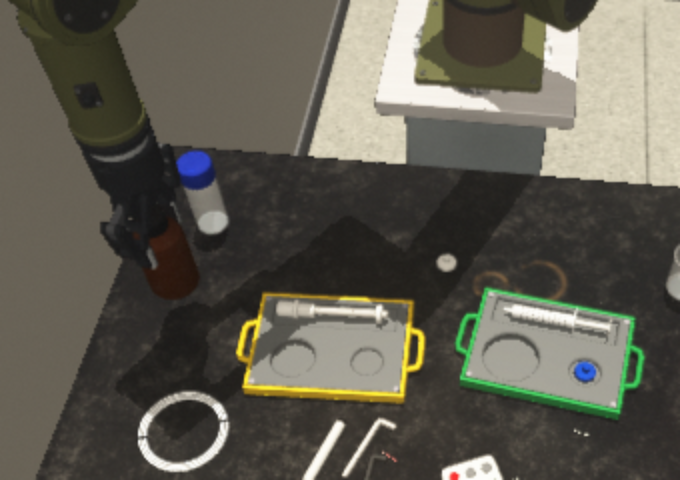

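The amber bottle is held upright, 70 mm clear of the surface. I'll carry it to the green well.

```bash
python3 -m handwheel '[{"hand":0.3,"tx":0,"ty":1,"tz":1,"roll":0},{"hand":0.3,"tx":0,"ty":3,"tz":1,"roll":0},{"hand":0.3,"tx":0,"ty":6,"tz":1,"roll":0},{"hand":0.3,"tx":0.5,"ty":10,"tz":1,"roll":0},{"hand":0.3,"tx":1,"ty":14,"tz":1,"roll":0},{"hand":0.3,"tx":1.5,"ty":18,"tz":1,"roll":0},{"hand":0.3,"tx":2,"ty":22,"tz":1,"roll":0},{"hand":0.3,"tx":2.5,"ty":26,"tz":1,"roll":0},{"hand":0.3,"tx":3,"ty":30,"tz":1,"roll":0},{"hand":0.3,"tx":3,"ty":34,"tz":1,"roll":0},{"hand":0.3,"tx":3,"ty":37,"tz":1,"roll":0},{"hand":0.3,"tx":3,"ty":40,"tz":1,"roll":0}]'
python3 -m handwheel '[{"hand":0.3,"tx":0,"ty":2,"tz":0,"roll":0},{"hand":0.3,"tx":0,"ty":3,"tz":0,"roll":0},{"hand":0.3,"tx":0,"ty":3,"tz":-2,"roll":0},{"hand":0.3,"tx":0,"ty":3,"tz":-4,"roll":0},{"hand":0.3,"tx":0,"ty":3,"tz":-4.5,"roll":0},{"hand":0.3,"tx":0,"ty":3,"tz":-4.5,"roll":0},{"hand":0.3,"tx":0,"ty":3,"tz":-4.5,"roll":0},{"hand":0.3,"tx":0,"ty":3,"tz":-4.5,"roll":0}]'
python3 - <<'E'
from h import *
c=cam("wrist");cv2.imwrite("pics/w19.png",c[0][:,:,::-1]);s=robot.state();print(s["ee_pos"],s["wrist_force"],s["width"])
E
```

```text
time_s: 19.1
ee_pos: [0.6133, 0.062, 0.1466]
eef_rot: [-3.135, 0.202, 0.004]
wrist_force: [1.0, -0.3, -2.8]
width: 0.0611
time_s: 19.77
ee_pos: [0.6156, 0.0886, 0.1032]
eef_rot: [-3.135, 0.205, -0.002]
wrist_force: [-0.6, -0.5, -3.0]
width: 0.0612
[0.61581072 0.08868346 0.10346933] [ 0.53831534 -0.03228428 -1.69882596] 0.06104550093880746
```

View pics/w19.png

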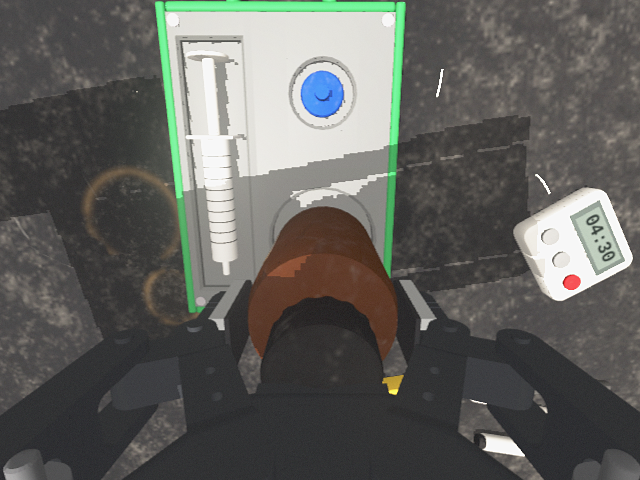

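```bash
python3 - <<'E'
from h import *
np.set_printoptions(precision=4,suppress=True)
c=cam("wrist");s=robot.state()
a=np.radians(-7.5);Rm=np.array([[np.cos(a),-np.sin(a)],[np.sin(a),np.cos(a)]])
f=ray(c,(322.5,93),.018)
print(s["ee_pos"],"fw",f,"->bw",f[:2]+Rm@[0,-.095])
l=ray(c,(273,230),.018);r=ray(c,(372,230),.018);tp=ray(c,(323,188),.018);print(l,r,(l+r)/2,tp, tp[:2]+Rm@[0,-.0355])
E
```

```text
[0.6158 0.0887 0.1035] fw [0.6283 0.1842 0.018 ] ->bw [0.6159 0.09  ]
[0.5831 0.1016 0.018 ] [0.6507 0.0926 0.018 ] [0.6169 0.0971 0.018 ] [0.621  0.1257 0.018 ] [0.6164 0.0905]
```

```bash
python3 -m handwheel '[{"hand":0.3,"tx":0.03,"ty":0.1,"tz":-0.5,"roll":0},{"hand":0.3,"tx":0.03,"ty":0.1,"tz":-1.2,"roll":0},{"hand":0.3,"tx":0.03,"ty":0.1,"tz":-1.8,"roll":0},{"hand":0.3,"tx":0.03,"ty":0.1,"tz":-2.2,"roll":0},{"hand":0.3,"tx":0.03,"ty":0.1,"tz":-2.5,"roll":0},{"hand":0.3,"tx":0.03,"ty":0.1,"tz":-2.5,"roll":0},{"hand":0.3,"tx":0.03,"ty":0.1,"tz":-2.5,"roll":0}]'
python3 -m handwheel '[{"hand":0.3,"tx":0,"ty":0,"tz":-0.15,"roll":0},{"hand":0.3,"tx":0,"ty":0,"tz":-0.3,"roll":0},{"hand":0.3,"tx":0,"ty":0,"tz":-0.4,"roll":0},{"hand":0.3,"tx":0,"ty":0,"tz":-0.4,"roll":0},{"hand":0.3,"tx":0,"ty":0,"tz":-0.4,"roll":0}]'
```

```text
time_s: 20.45
ee_pos: [0.6149, 0.0901, 0.0769]
eef_rot: [3.135, -0.204, -0.001]
wrist_force: [0.1, 0.2, -2.0]
width: 0.0612
time_s: 20.87
ee_pos: [0.6154, 0.0901, 0.074]
eef_rot: [-3.135, 0.204, -0.001]
wrist_force: [-0.9, -0.1, 2.8]
width: 0.0608
```

```bash
python3 -m handwheel '[{"hand":0.75,"tx":0,"ty":0,"tz":0,"roll":0},{"hand":0.85,"tx":0,"ty":0,"tz":0,"roll":0},{"hand":1,"tx":0,"ty":0,"tz":0,"roll":0},{"hand":1,"tx":0,"ty":0,"tz":0,"roll":0},{"hand":1,"tx":0,"ty":0,"tz":1,"roll":0},{"hand":1,"tx":0,"ty":0,"tz":4,"roll":0},{"hand":1,"tx":0,"ty":0,"tz":8,"roll":0},{"hand":1,"tx":0,"ty":0,"tz":12,"roll":0},{"hand":1,"tx":0,"ty":0,"tz":14,"roll":0},{"hand":1,"tx":0,"ty":0,"tz":14,"roll":0}]'
python3 - <<'E'
from h import *
c=cam("wrist");cv2.imwrite("pics/w20.png",c[0][:,:,::-1]);s=robot.state();print(s["ee_pos"],s["wrist_force"],s["width"])
print(ray(c,(324,252),.131))
E
```

```text
time_s: 21.7
ee_pos: [0.6191, 0.0904, 0.2208]
eef_rot: [-3.133, 0.204, -0.02]
wrist_force: [1.1, 0.3, 0.4]
width: 0.0855
[0.61740706 0.09027399 0.21773415] [-0.1320145   0.19612635 -0.90917514] 0.0854165269813652
[0.61997973 0.0816562  0.131     ]
```

View pics/w20.png

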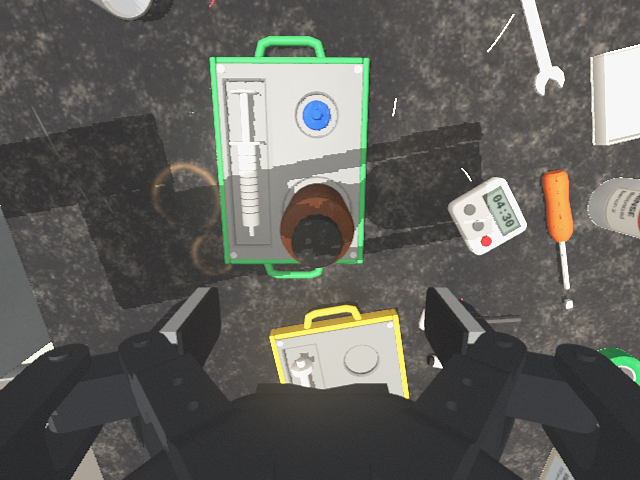

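Amber stands upright in the well, cap at (316,237). Next is the white filter.

```bash
python3 -m handwheel '[{"hand":0.55,"tx":-3.5,"ty":-2,"tz":0,"roll":5},{"hand":0.55,"tx":-7,"ty":-4,"tz":0,"roll":10},{"hand":0.55,"tx":-10.5,"ty":-6.5,"tz":0,"roll":10},{"hand":0.55,"tx":-13.5,"ty":-9,"tz":-1,"roll":10},{"hand":0.55,"tx":-15.2,"ty":-9.9,"tz":-4,"roll":10},{"hand":0.55,"tx":-15.2,"ty":-9.9,"tz":-8,"roll":10},{"hand":0.55,"tx":-15.2,"ty":-9.9,"tz":-12,"roll":10},{"hand":0.55,"tx":-15.2,"ty":-9.9,"tz":-16,"roll":10},{"hand":0.55,"tx":-15.2,"ty":-9.9,"tz":-17,"roll":10},{"hand":0.55,"tx":-15.2,"ty":-9.9,"tz":-17,"roll":10},{"hand":0.55,"tx":-15.2,"ty":-9.9,"tz":-17,"roll":10},{"hand":0.55,"tx":-15.2,"ty":-9.9,"tz":-17,"roll":10}]'
python3 - <<'E'
from h import *
np.set_printoptions(precision=4,suppress=True)
c=cam("wrist");cv2.imwrite("pics/w21.png",c[0][:,:,::-1]);s=robot.state();
hsv=cv2.cvtColor(c[0],cv2.COLOR_RGB2HSV); H,S,V=[hsv[...,i].astype(int) for i in range(3)]
b=blobs(c,(S<60)&(V>150),.006,200,(200,180,440,330))
for x in b: print(x[0],x[1],(x[1]-s["ee_pos"])*100,s["ee_pos"])
E
```

```text
time_s: 22.75
ee_pos: [0.4637, -0.009, 0.0438]
eef_rot: [3.141, 0.07, 0.001]
wrist_force: [0.4, -0.9, 1.5]
width: 0.0469
((324.0, 264.0), (46.0, 48.0), 90.0) [ 0.4642 -0.0082  0.006 ] [-0.0004  0.0771 -3.8266] [ 0.4642 -0.009   0.0443]
((397.9850158691406, 299.595703125), (50.245174407958984, 16.67620086669922), 72.34988403320312) [ 0.5078 -0.028   0.006 ] [ 4.3596 -1.9028 -3.8266] [ 0.4642 -0.009   0.0443]
((246.02296447753906, 299.64044189453125), (16.338659286499023, 50.2254638671875), 17.281497955322266) [ 0.4203 -0.0319  0.006 ] [-4.3916 -2.2928 -3.8266] [ 0.4642 -0.009   0.0443]
```

View pics/w21.png

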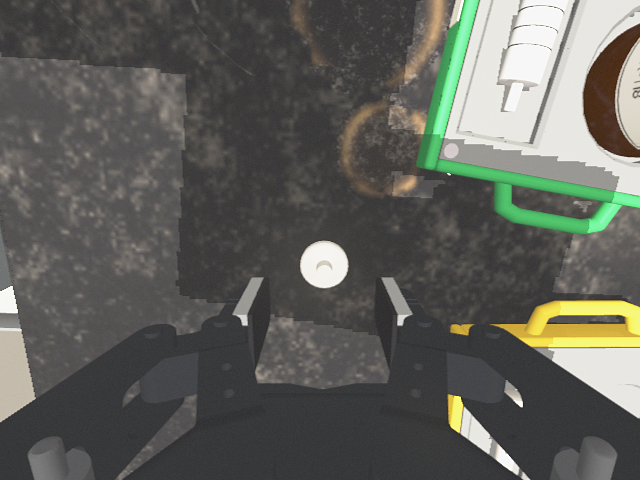

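```bash
python3 -m handwheel '[{"hand":0.55,"tx":0.03,"ty":0.05,"tz":-2,"roll":0},{"hand":0.55,"tx":0.03,"ty":0.05,"tz":-3.5,"roll":0},{"hand":0.55,"tx":0.03,"ty":0.05,"tz":-4.2,"roll":0},{"hand":0.55,"tx":0.03,"ty":0.05,"tz":-4.2,"roll":0},{"hand":0.55,"tx":0.03,"ty":0.05,"tz":-4.2,"roll":0},{"hand":0.4,"tx":0.03,"ty":0.05,"tz":-4.2,"roll":0},{"hand":0.3,"tx":0.03,"ty":0.05,"tz":-4.2,"roll":0},{"hand":0.2,"tx":0.03,"ty":0.05,"tz":-4.2,"roll":0},{"hand":0.1,"tx":0.03,"ty":0.05,"tz":-4.2,"roll":0},{"hand":0,"tx":0.03,"ty":0.05,"tz":-4.2,"roll":0},{"hand":0,"tx":0.03,"ty":0.05,"tz":-4.2,"roll":0},{"hand":0,"tx":0.03,"ty":0.05,"tz":-4.2,"roll":0}]'
python3 -m handwheel '[{"hand":0,"tx":0,"ty":0,"tz":0.5,"roll":0},{"hand":0,"tx":0,"ty":0,"tz":2,"roll":0},{"hand":0,"tx":0,"ty":0,"tz":5,"roll":0},{"hand":0,"tx":0,"ty":0,"tz":8,"roll":0},{"hand":0,"tx":0,"ty":0,"tz":8,"roll":0},{"hand":0,"tx":0,"ty":0,"tz":8,"roll":0}]'
python3 - <<'E'
from h import *
c=cam("wrist");cv2.imwrite("pics/w22.png",c[0][:,:,::-1]);s=robot.state();print(s["ee_pos"])
E
```

```text
time_s: 23.8
ee_pos: [0.4643, -0.0085, 0.0027]
eef_rot: [3.141, 0.07, 0.004]
wrist_force: [-1.3, 0.6, 7.5]
width: 0.022
time_s: 24.3
ee_pos: [0.4653, -0.0086, 0.0835]
eef_rot: [3.14, 0.07, 0.009]
wrist_force: [0.3, 0.4, -0.6]
width: 0.0221
[ 0.46390098 -0.00846493  0.08223832]
```

View pics/w22.png

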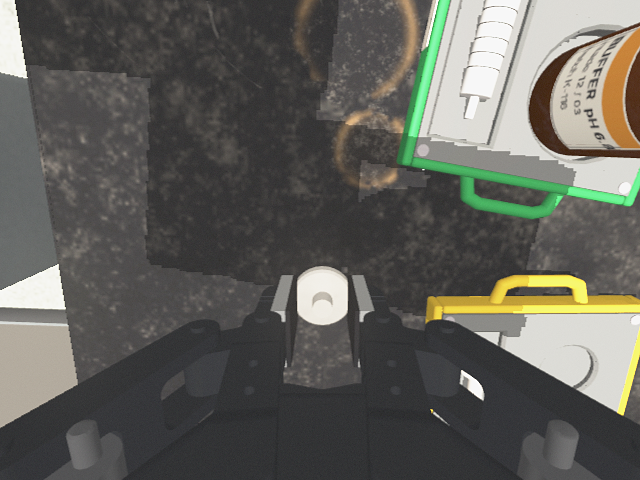

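```bash
python3 -m handwheel '[{"hand":0,"tx":1,"ty":-3,"tz":0,"roll":0},{"hand":0,"tx":3,"ty":-6,"tz":0,"roll":0},{"hand":0,"tx":6,"ty":-8,"tz":0,"roll":0},{"hand":0,"tx":10,"ty":-8,"tz":0,"roll":0},{"hand":0,"tx":14,"ty":-8,"tz":0,"roll":0},{"hand":0,"tx":17.9,"ty":-8,"tz":0,"roll":0},{"hand":0,"tx":17.9,"ty":-8,"tz":-2,"roll":0},{"hand":0,"tx":17.9,"ty":-8,"tz":-4,"roll":0},{"hand":0,"tx":17.9,"ty":-8,"tz":-4,"roll":0},{"hand":0,"tx":17.9,"ty":-8,"tz":-4,"roll":0},{"hand":0,"tx":17.9,"ty":-8,"tz":-4,"roll":0}]'
python3 - <<'E'
from h import *
c=cam("wrist");cv2.imwrite("pics/w23.png",c[0][:,:,::-1]);s=robot.state();print(s["ee_pos"])
E
```

```text
time_s: 25.27
ee_pos: [0.6415, -0.0883, 0.0407]
eef_rot: [-3.14, -0.07, 0.003]
wrist_force: [-0.0, 0.4, 0.6]
width: 0.0223
[ 0.64220616 -0.08841311  0.04159012]
```

View pics/w23.png

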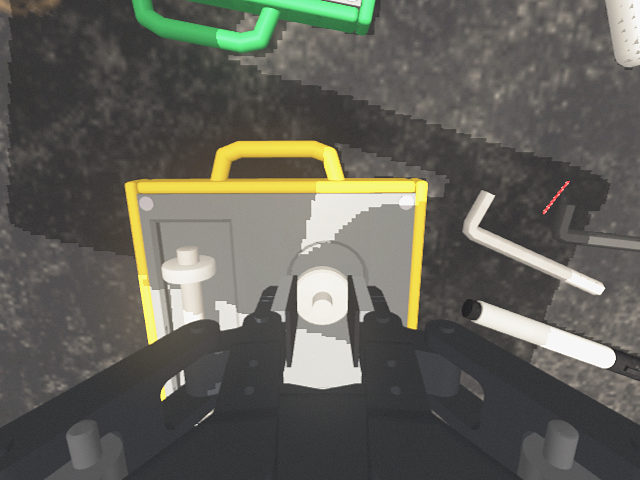

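```bash
python3 - <<'E'
from h import *
np.set_printoptions(precision=4,suppress=True)
c=cam("wrist");s=robot.state()
tp=ray(c,(327.5,240.5),.018);print(s["ee_pos"],ray(c,(287.5,278),.018),ray(c,(367.5,278),.018),tp,tp[1]-.0195)
E
```

```text
[ 0.6426 -0.0885  0.0422] [ 0.6237 -0.0912  0.018 ] [ 0.6654 -0.0894  0.018 ] [ 0.6436 -0.07    0.018 ] -0.08950341487363153
```

```bash
python3 -m handwheel '[{"hand":0,"tx":0.15,"ty":-0.08,"tz":-1,"roll":0},{"hand":0,"tx":0.15,"ty":-0.08,"tz":-1.8,"roll":0},{"hand":0,"tx":0.15,"ty":-0.08,"tz":-2.2,"roll":0},{"hand":0,"tx":0.15,"ty":-0.08,"tz":-2.45,"roll":0},{"hand":0,"tx":0.15,"ty":-0.08,"tz":-2.45,"roll":0}]'
python3 - <<'E'
from h import *
c=cam("wrist");cv2.imwrite("pics/w24.png",c[0][:,:,::-1]);s=robot.state();print(s["ee_pos"],s["wrist_force"])
E
```

```text
time_s: 25.78
ee_pos: [0.6435, -0.0893, 0.0173]
eef_rot: [3.141, 0.07, -0.001]
wrist_force: [-1.8, 0.0, 7.3]
width: 0.0224
[ 0.64355756 -0.08925417  0.0174663 ] [-0.74337643  0.52085765  7.16043834]
```

View pics/w24.png

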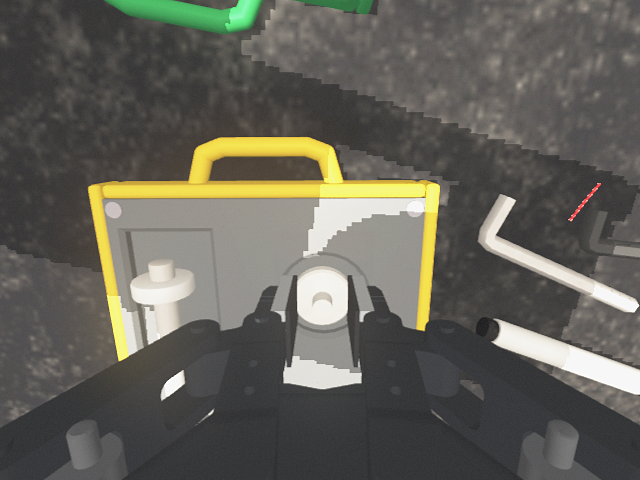

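```bash
python3 -m handwheel '[{"hand":0.35,"tx":0,"ty":0,"tz":0,"roll":0},{"hand":0.5,"tx":0,"ty":0,"tz":0.2,"roll":0},{"hand":0.5,"tx":0,"ty":0,"tz":0.4,"roll":0},{"hand":0.5,"tx":0,"ty":0,"tz":1,"roll":0},{"hand":0.5,"tx":0,"ty":0,"tz":5,"roll":0},{"hand":0.5,"tx":0,"ty":0,"tz":8,"roll":0},{"hand":0.5,"tx":0,"ty":0,"tz":8,"roll":0},{"hand":0.5,"tx":0,"ty":0,"tz":8,"roll":0}]'
python3 - <<'E'
from h import *
c=cam("wrist");cv2.imwrite("pics/w25.png",c[0][:,:,::-1]);s=robot.state();print(s["ee_pos"],s["wrist_force"])
E
```

```text
time_s: 26.5
ee_pos: [0.6458, -0.0896, 0.0995]
eef_rot: [3.14, 0.07, 0.008]
wrist_force: [-0.5, 0.5, -1.1]
width: 0.0428
[ 0.6441884  -0.08926866  0.09770703] [-0.40573509 -0.07315458 -0.58601957]
```

View pics/w25.png

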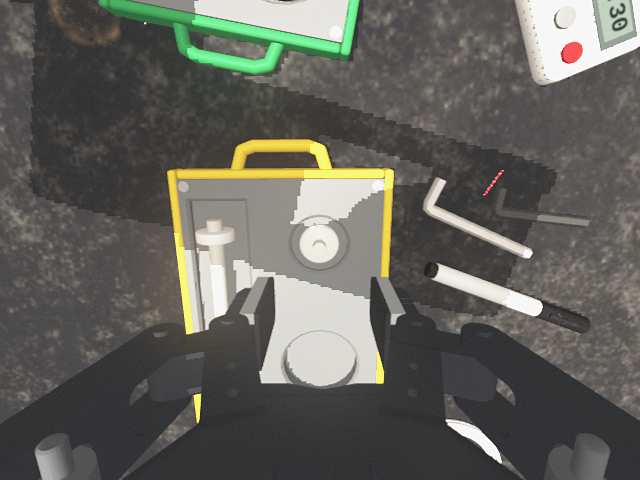

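White filter sits flat at (319,243) with the probe untouched. Now the clear bottle.

```bash
python3 -m handwheel '[{"hand":1,"tx":0,"ty":0,"tz":4,"roll":0},{"hand":1,"tx":-2,"ty":-2,"tz":7,"roll":0},{"hand":1,"tx":-4,"ty":-5,"tz":9,"roll":0},{"hand":1,"tx":-6,"ty":-8,"tz":11,"roll":0},{"hand":1,"tx":-9,"ty":-10.5,"tz":11,"roll":0},{"hand":1,"tx":-12,"ty":-13,"tz":11,"roll":0},{"hand":1,"tx":-14.5,"ty":-16,"tz":11,"roll":0},{"hand":1,"tx":-17,"ty":-19,"tz":11,"roll":0},{"hand":1,"tx":-19,"ty":-22,"tz":11,"roll":0},{"hand":1,"tx":-20.5,"ty":-24,"tz":11,"roll":0},{"hand":1,"tx":-21.4,"ty":-25.8,"tz":11,"roll":0},{"hand":1,"tx":-21.4,"ty":-25.8,"tz":11,"roll":0}]'
python3 -m handwheel '[{"hand":1,"tx":0,"ty":0,"tz":0,"roll":0},{"hand":1,"tx":0,"ty":0,"tz":0,"roll":0},{"hand":1,"tx":0,"ty":0,"tz":0,"roll":0}]'
python3 - <<'E'
from h import *
c=cam("wrist");cv2.imwrite("pics/w26.png",c[0][:,:,::-1]);s=robot.state();print(s["ee_pos"],s["joints"])
hsv=cv2.cvtColor(c[0],cv2.COLOR_RGB2HSV); H,S,V=[hsv[...,i].astype(int) for i in range(3)]
b=blobs(c,(abs(H-115)<12)&(S>150)&(V>120),.122,200)
for x in b: print(x[0],x[1],(x[1]-s["ee_pos"])*100)
E
```

```text
time_s: 27.55
ee_pos: [0.4271, -0.3498, 0.205]
eef_rot: [-3.14, -0.064, 0.005]
wrist_force: [1.2, 0.4, -0.5]
width: 0.0855
time_s: 27.8
ee_pos: [0.4301, -0.3459, 0.206]
eef_rot: [-3.139, -0.072, 0.002]
wrist_force: [0.0, 0.6, -0.7]
width: 0.0856
[ 0.43032422 -0.34594425  0.20626213] [-7.53888320e-01  2.96390743e-01  1.58982600e+00  4.05038703e-04
  1.25667795e+00 -8.00024421e-01]
((320.5999755859375, 245.80001831054688), (64.39875793457031, 62.60989761352539), 26.56505012512207) [ 0.42852697 -0.34817771  0.122     ] [-0.17972492 -0.22334599 -8.42621307]
```

View pics/w26.png

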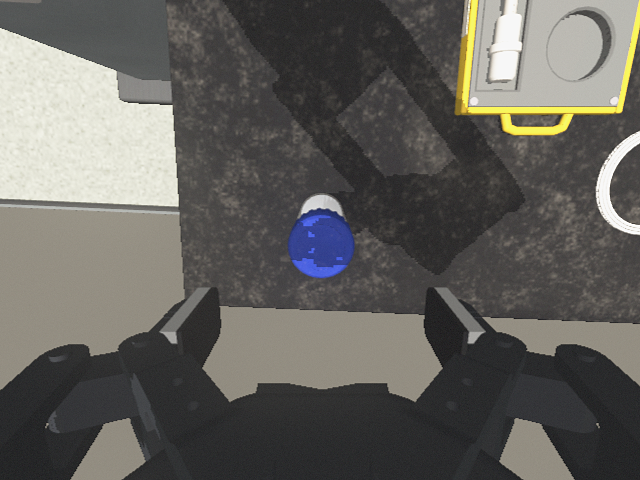

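```bash
python3 -m handwheel '[{"hand":1,"tx":-0.15,"ty":-0.2,"tz":-2,"roll":0},{"hand":1,"tx":-0.15,"ty":-0.2,"tz":-4,"roll":0},{"hand":1,"tx":-0.15,"ty":-0.2,"tz":-6.5,"roll":0},{"hand":1,"tx":-0.15,"ty":-0.2,"tz":-9,"roll":0},{"hand":1,"tx":-0.15,"ty":-0.2,"tz":-11,"roll":0},{"hand":1,"tx":-0.15,"ty":-0.2,"tz":-12.6,"roll":0},{"hand":1,"tx":-0.15,"ty":-0.2,"tz":-12.6,"roll":0},{"hand":1,"tx":-0.15,"ty":-0.2,"tz":-12.6,"roll":0}]'
python3 - <<'E'
from h import *
c=cam("wrist");cv2.imwrite("pics/w27.png",c[0][:,:,::-1]);s=robot.state();print(s["ee_pos"])
E
```

```text
time_s: 28.52
ee_pos: [0.4285, -0.3479, 0.0801]
eef_rot: [-3.139, -0.072, 0.003]
wrist_force: [-0.3, 0.2, -0.2]
width: 0.0856
[ 0.42911438 -0.34874922  0.08112897]
```

View pics/w27.png

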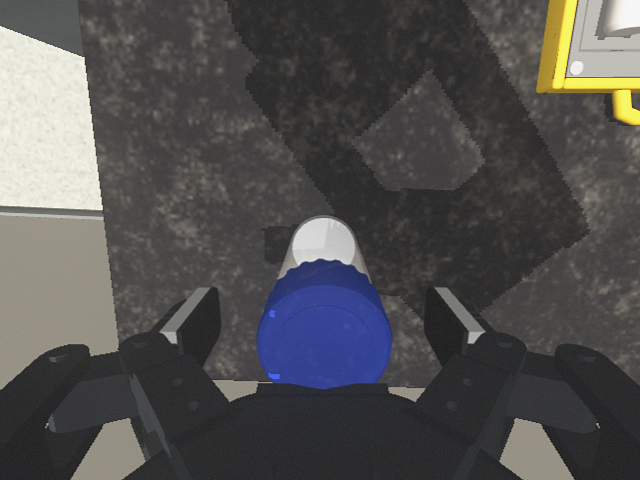

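Centred between the jaws. Close and lift.

```bash
python3 -m handwheel '[{"hand":0.8,"tx":0,"ty":0,"tz":0,"roll":0},{"hand":0.7,"tx":0,"ty":0,"tz":0,"roll":0},{"hand":0.6,"tx":0,"ty":0,"tz":0,"roll":0},{"hand":0.5,"tx":0,"ty":0,"tz":0,"roll":0},{"hand":0.4,"tx":0,"ty":0,"tz":0,"roll":0},{"hand":0.2,"tx":0,"ty":0,"tz":0,"roll":0},{"hand":0.2,"tx":0,"ty":0,"tz":0,"roll":0},{"hand":0.2,"tx":0,"ty":0,"tz":0,"roll":0},{"hand":0.2,"tx":0,"ty":0,"tz":0,"roll":0}]'
python3 -m handwheel '[{"hand":0.2,"tx":0,"ty":0,"tz":0.3,"roll":0},{"hand":0.2,"tx":0,"ty":0,"tz":0.8,"roll":0},{"hand":0.2,"tx":0,"ty":0,"tz":1.5,"roll":0},{"hand":0.2,"tx":0,"ty":0,"tz":3,"roll":0},{"hand":0.2,"tx":0,"ty":0,"tz":5,"roll":0},{"hand":0.2,"tx":0,"ty":0,"tz":7,"roll":0},{"hand":0.2,"tx":0,"ty":0,"tz":7,"roll":0},{"hand":0.2,"tx":0,"ty":0,"tz":7,"roll":0}]'
python3 - <<'E'
from h import *
c=cam("wrist");cv2.imwrite("pics/w28.png",c[0][:,:,::-1]);s=robot.state();print(s["ee_pos"],s["wrist_force"])
c=cam("side");cv2.imwrite("pics/s28.png",cv2.resize(c[0][60:300,100:440],None,fx=2,fy=2)[:,:,::-1])
E
```

```text
time_s: 29.32
ee_pos: [0.4292, -0.3499, 0.0822]
eef_rot: [3.139, 0.07, 0.003]
wrist_force: [0.4, 0.0, 6.2]
width: 0.0462
time_s: 29.98
ee_pos: [0.4291, -0.3499, 0.1522]
eef_rot: [3.138, 0.07, 0.004]
wrist_force: [0.0, -0.1, -1.7]
width: 0.0462
[ 0.42832395 -0.34918002  0.15098269] [-0.05812855  0.07695696 -1.53790114]
```

View pics/w28.png

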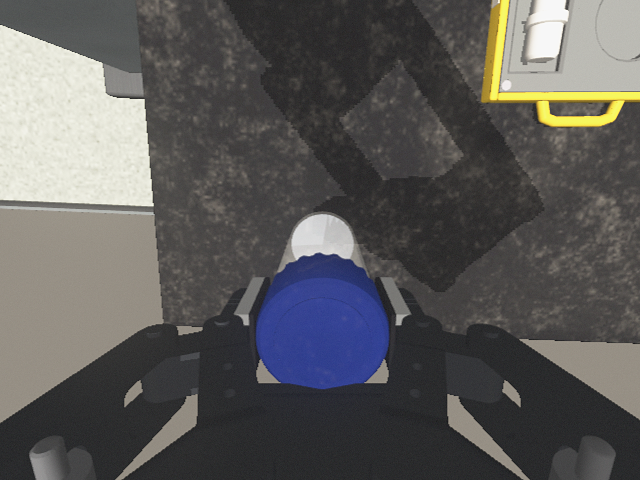

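View pics/s28.png

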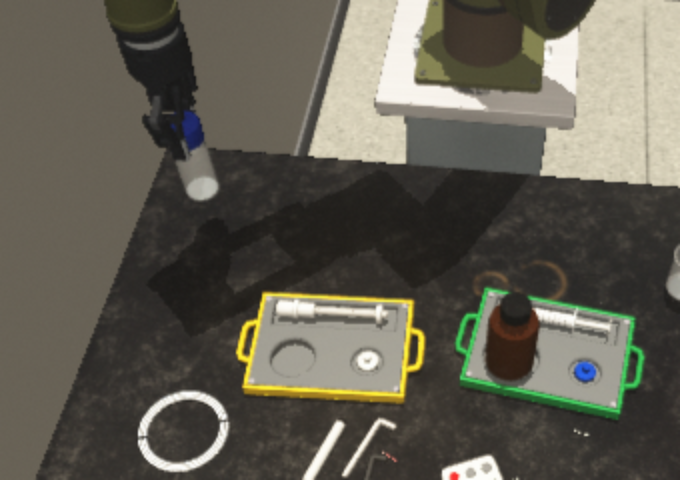

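```bash
python3 -m handwheel '[{"hand":0.2,"tx":1,"ty":1,"tz":0.5,"roll":0},{"hand":0.2,"tx":3,"ty":2.5,"tz":0.5,"roll":0},{"hand":0.2,"tx":6,"ty":4.5,"tz":0.5,"roll":0},{"hand":0.2,"tx":9,"ty":6.8,"tz":0.5,"roll":0},{"hand":0.2,"tx":12,"ty":9,"tz":0.5,"roll":0},{"hand":0.2,"tx":15,"ty":11.3,"tz":0.5,"roll":0},{"hand":0.2,"tx":18,"ty":13.5,"tz":0.5,"roll":0},{"hand":0.2,"tx":20.5,"ty":15.5,"tz":0.5,"roll":0},{"hand":0.2,"tx":22,"ty":16.4,"tz":0.5,"roll":0},{"hand":0.2,"tx":22,"ty":16.4,"tz":0,"roll":0},{"hand":0.2,"tx":22,"ty":16.4,"tz":-2,"roll":0},{"hand":0.2,"tx":22,"ty":16.4,"tz":-3.5,"roll":0}]'
python3 -m handwheel '[{"hand":0.2,"tx":0,"ty":0,"tz":0,"roll":0},{"hand":0.2,"tx":0,"ty":0,"tz":0,"roll":0},{"hand":0.2,"tx":0,"ty":0,"tz":0,"roll":0}]'
python3 - <<'E'
from h import *
c=cam("wrist");cv2.imwrite("pics/w29.png",c[0][:,:,::-1]);s=robot.state();print(s["ee_pos"],s["wrist_force"])
E
```

```text
time_s: 31.08
ee_pos: [0.6474, -0.1848, 0.1135]
eef_rot: [-3.14, -0.072, 0.004]
wrist_force: [-0.4, -0.9, -2.0]
width: 0.046
time_s: 31.33
ee_pos: [0.6479, -0.1857, 0.1155]
eef_rot: [-3.141, -0.069, 0.001]
wrist_force: [0.0, 0.3, -0.9]
width: 0.0464
[ 0.64849272 -0.18584774  0.11629596] [-0.70897649  0.76131957  0.40200307]
```

View pics/w29.png

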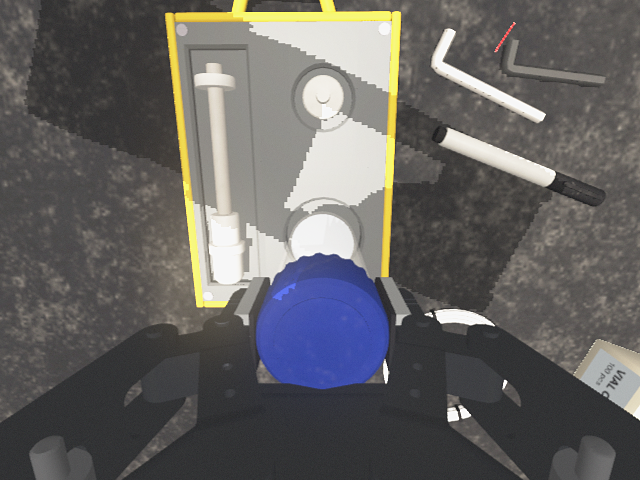

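```bash
python3 - <<'E'
from h import *
np.set_printoptions(precision=4,suppress=True)
c=cam("wrist");s=robot.state()
a=np.radians(2.7);Rm=np.array([[np.cos(a),-np.sin(a)],[np.sin(a),np.cos(a)]])
f=ray(c,(323.5,97),.018);print(s["ee_pos"],f,f[:2]+Rm@[0,-.095])
l=ray(c,(285.5,235),.018);r=ray(c,(361,235),.018);tp=ray(c,(323,198.5),.018);print(l,r,(l+r)/2,tp[:2]+Rm@[0,-.028])
E
```

```text
[ 0.6488 -0.1859  0.1167] [ 0.6447 -0.0902  0.018 ] [ 0.6492 -0.1851]
[ 0.6212 -0.1854  0.018 ] [ 0.6763 -0.183   0.018 ] [ 0.6488 -0.1842  0.018 ] [ 0.6487 -0.1854]
```

```bash
python3 -m handwheel '[{"hand":0.2,"tx":0.02,"ty":0,"tz":-0.6,"roll":0},{"hand":0.2,"tx":0.02,"ty":0,"tz":-1.2,"roll":0},{"hand":0.2,"tx":0.02,"ty":0,"tz":-1.8,"roll":0},{"hand":0.2,"tx":0.02,"ty":0,"tz":-2.3,"roll":0},{"hand":0.2,"tx":0.02,"ty":0,"tz":-2.5,"roll":0},{"hand":0.2,"tx":0.02,"ty":0,"tz":-2.5,"roll":0},{"hand":0.2,"tx":0.02,"ty":0,"tz":-2.5,"roll":0}]'
python3 -m handwheel '[{"hand":0.2,"tx":0,"ty":0,"tz":-0.15,"roll":0},{"hand":0.2,"tx":0,"ty":0,"tz":-0.3,"roll":0},{"hand":0.2,"tx":0,"ty":0,"tz":-0.4,"roll":0},{"hand":0.2,"tx":0,"ty":0,"tz":-0.4,"roll":0}]'
```

```text
time_s: 32.02
ee_pos: [0.6485, -0.1851, 0.0905]
eef_rot: [-3.141, -0.07, 0.001]
wrist_force: [0.2, -1.0, -0.9]
width: 0.0457
time_s: 32.35
ee_pos: [0.6491, -0.1853, 0.0881]
eef_rot: [3.14, 0.07, 0.002]
wrist_force: [-2.0, 0.2, 4.2]
width: 0.0458
```

```bash
python3 -m handwheel '[{"hand":0.6,"tx":0,"ty":0,"tz":0,"roll":0},{"hand":0.7,"tx":0,"ty":0,"tz":0,"roll":0},{"hand":1,"tx":0,"ty":0,"tz":0,"roll":0},{"hand":1,"tx":0,"ty":0,"tz":0,"roll":0},{"hand":1,"tx":0,"ty":0,"tz":1,"roll":0},{"hand":1,"tx":0,"ty":0,"tz":4,"roll":0},{"hand":1,"tx":0,"ty":0,"tz":8,"roll":0},{"hand":1,"tx":0,"ty":0,"tz":12,"roll":0},{"hand":1,"tx":0,"ty":0,"tz":14,"roll":0},{"hand":1,"tx":0,"ty":0,"tz":14,"roll":0}]'
python3 - <<'E'
from h import *
c=cam("wrist");cv2.imwrite("pics/w30.png",c[0][:,:,::-1]);s=robot.state();print(s["ee_pos"],s["wrist_force"])
E
python3 -m handwheel '[{"hand":1,"tx":-4,"ty":-1,"tz":0,"roll":0},{"hand":1,"tx":-8,"ty":-3,"tz":0,"roll":0},{"hand":1,"tx":-12,"ty":-5,"tz":0,"roll":0},{"hand":1,"tx":-16,"ty":-7,"tz":0,"roll":0},{"hand":1,"tx":-18,"ty":-10,"tz":0,"roll":0},{"hand":1,"tx":-18,"ty":-13,"tz":0,"roll":0},{"hand":1,"tx":-18,"ty":-13,"tz":0,"roll":0},{"hand":1,"tx":-18,"ty":-13,"tz":0,"roll":0},{"hand":1,"tx":-18,"ty":-13,"tz":0,"roll":0}]'
python3 - <<'E'
from h import *
for n,r in(("top",(190,350,150,470)),("side",(130,330,180,480))):
    c=cam(n);cv2.imwrite(f"pics/{n}31.png",cv2.resize(c[0][r[0]:r[1],r[2]:r[3]],None,fx=2.5,fy=2.5,interpolation=cv2.INTER_CUBIC)[:,:,::-1])
    for X in [(.6162,.0903),(.649,-.185)]: print(n,[((proj(c,(X[0],X[1],z))-[r[2],r[0]])*2.5).round() for z in (.131,.128)])
E
```

```text
time_s: 33.18
ee_pos: [0.6523, -0.1865, 0.2348]
eef_rot: [3.136, 0.07, 0.019]
wrist_force: [0.6, -0.1, 0.4]
width: 0.0853
[ 0.65076056 -0.18595408  0.23154127] [ 0.29245989 -0.07599757 -0.46646099]
time_s: 33.98
ee_pos: [0.468, -0.3146, 0.2256]
eef_rot: [-3.139, -0.068, 0.003]
wrist_force: [0.2, 0.3, -0.1]
width: 0.0851
top [array([304., 102.]), array([304., 103.])]
top [array([644.,  57.]), array([643.,  58.])]
side [array([446., 205.]), array([446., 207.])]
side [array([147., 207.]), array([148., 208.])]
```

View pics/w30.png

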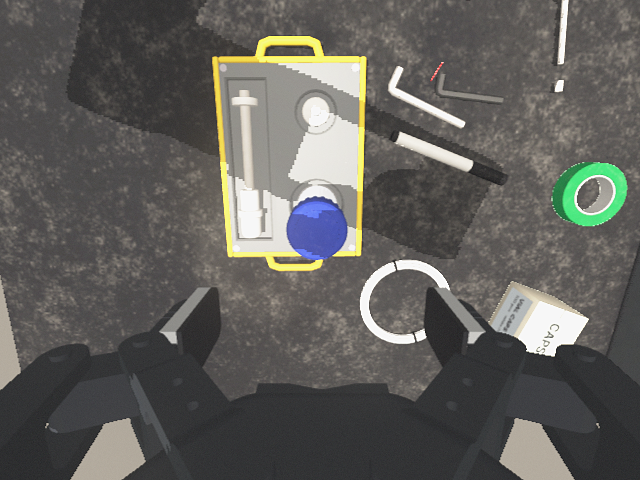

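View pics/top31.png

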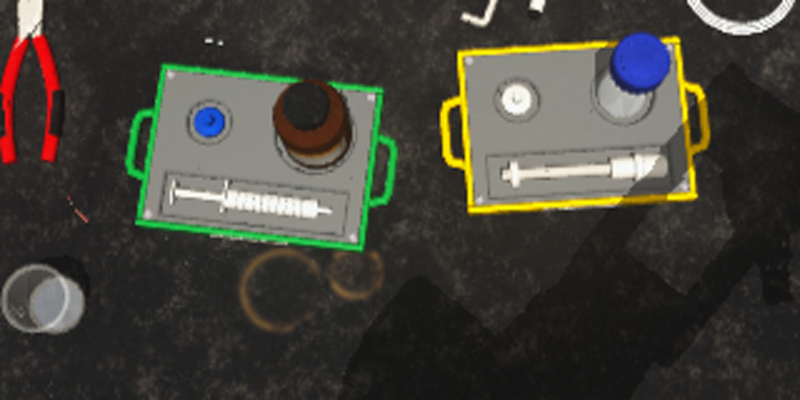

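View pics/side31.png

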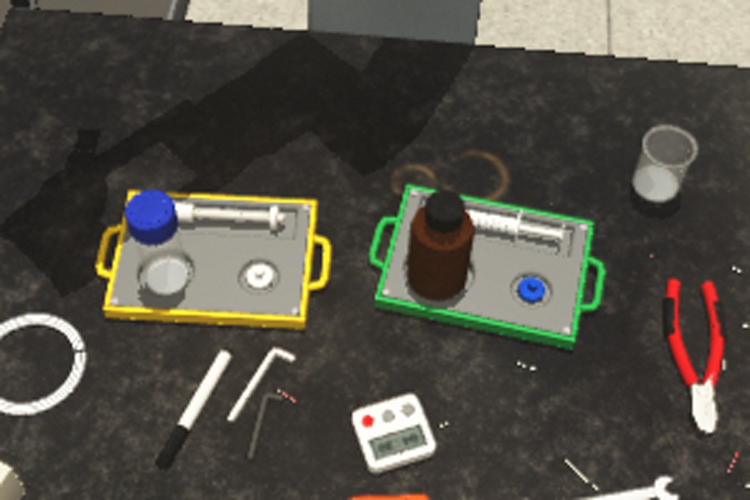

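Both cap tops match their predicted seated positions within about 3 px of the 2.5x enlargements. Both filters are flat with the stub up, the syringe is in its channel, and the probe, beaker and timer are undisturbed. Signing off.

```bash
python3 -c "
from rig import workorder
print(workorder.sign_off())"
```

```text
the job is handed in; nothing more can be done
None
```

Both kits are made up and the job is handed in, at about 34 s on the robot's clock.

- **Green tray:** the syringe went into the channel first, because the bottle leaves little room there. The blue filter and the brown bottle followed.
- **Yellow tray:** the white filter went in next, then the clear bottle. The probe was not touched.

**What went wrong:** my first pinch on the blue filter was a few millimetres too high. It closed above the disc and pushed the filter about 12 mm across the surface. I went lower and the second grip held.

**Last checks:**
- Both bottles met the well floors at the expected height with about 5 N. Their cap tops match the predicted seated positions to about 3 px in the 2.5x enlargements of the top and side views.
- Both filters lie flat in their wells with the stub up, and the syringe lies along its channel.
- The probe, beaker and timer look undisturbed, and the gripper stands clear of everything.
- The filters' and syringe's seating was judged from the pictures only, since there is no depth measurement. No check failed or disagreed.

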